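# Hang the guard door on the transformer cage

### The job

Take the perforated guard door from its slanted stand, hang it gently on the transformer cage by lowering both of its knuckles together right down over the two upright hinge pins with the door standing wide open (about square to the cage front, let go of it there), then swing it fully shut against the cage and leave it. Leave everything else on the bench alone and do not bang the door against the cage or let it drop onto the pins.

Things in the scene. Friction and masses are not known exactly. Their poses are not given: they have to be found in the camera images.
- door: Loose lift-off door, 0.35 kg: aluminium frame, grey perforated sheet. Origin on its hinge axis (through both knuckle holes), level with its lower edge; x to the free edge, y its normal (0 = mid-thickness), z up the door. Leaf x 14 to 180, z 0 to 140 mm, 12 mm thick (sheet 4). Starts leaning 30 deg in the stand: top to the robot's left, y up and to its right, knuckles away from the robot.
- knuckle_low (a point): Centre of the lower end of the lower knuckle: steel tube along door z, 19 mm outside, 11 mm hole right through, 22 mm long. At x 0, y 0, z 12 mm of the door.
- knuckle_high (a point): Same for the upper knuckle, at x 0, y 0, z 104 mm of the door.
- door_rail (a point): Centre of the door's top rail (door x 97, y 0, z 124 mm), 16 mm below the top edge: rail 12 mm thick, 32 mm high, 166 mm long, straight above the door's centre of mass. The place to grip.
- door_edge (a point): Point on the door's free edge (door x 180, y 0, z 70 mm), on a solid stile 30 mm wide (door x 150 to 180) and 12 mm thick.
- cage: Fixed aluminium-profile cage, 198 mm high, around a transformer; open front to the robot, turned up to 15 deg. Origin on the hinge axis at bench level; x into the cage, y left along the front, z up. Posts' front faces at x 11; it reaches to x 190, y -188 to 10 mm. Shut, the door runs along the cage's -y, its y along the cage's x. Wide open it stands along the cage's -x, towards the robot.
- pin_low (a point): Foot of the lower hinge pin, on its axis, where the lower knuckle's lower end comes to rest: height 42 mm. The steel pin is 8 mm in diameter and stands 24 mm up from here, the last 6 mm tapered. A bracket of 18 mm diameter below it carries it.
- pin_high (a point): Foot of the identical upper pin, 92 mm straight above the lower, height 134 mm: both knuckles meet their pins at the same time. Because the lower knuckle must get under the bracket of this pin (bracket 8 mm thick), bring the raised door in level from the front, its lower knuckle between the two pins.
- stop (a point): Fixed point in the plane of the shut door, where its free edge comes to lie: cage x 0, y -180 mm, height 100 mm. The door's inner face then rests on a rubber pad (cage x 7 mm) on the right front post; its outer face is at cage x -6 mm.
- lip (a point): Middle of the front edge of a fixed steel lip on the cage (cage x -1, y -115 mm, underside at height 178 mm; it spans y -60 to -170). It lies 8 mm above the shut door, so the door can be hung only while open.
- rest: Fixed plywood stand, base 160 x 170 mm, holding the door at 30 deg. Origin under its centre, z up; the door's top leans to its -x. A ledge with a lip reaching 10 mm up the door's upper face holds the lower edge; two arms under the stiles carry the underside up to 80 mm along the door, so the top rail is free on both faces.
- multimeter: Bystander: yellow and black hand multimeter, 180 x 90 x 45 mm, lying; origin under its centre.
- tin: Bystander: white flat tin, 60 x 95 x 20 mm; origin under its centre.
- screwdriver: Bystander: screwdriver, 190 mm long, lying; origin at its middle.
- capacitor: Bystander: upright black capacitor can, 50 mm diameter, 92 mm high; origin under its centre.
- heatsink: Bystander: finned aluminium heatsink, 120 x 80 x 50 mm; origin under its centre.
- amp_board: Bystander: plywood board with a green circuit board on it, 200 x 160 x 51 mm; origin under its centre.
- flux_bottle: Bystander: upright bottle, 50 mm diameter, 130 mm high; origin under its centre.
Things that resemble listed ones, but are neither listed nor needed, are in the scene too. Leave any yellow look-alike of the rest alone. There is more than one size of the door; the job needs the larger.

How it is judged:
By the outcome, as a careful person would: the job done as asked, in the order asked, and still so for the second after the job is handed in, with the robot touching nothing.
It also fails if it takes over 64 s, if anything falls off the work surface, if the arm or the gripper's body presses on something with over 40 N, if the wrist force passes 120 N, or if a joint passes its speed limit or range.

### The arm

A 7-joint arm with a two-finger parallel gripper is mounted at the origin on the work surface. World frame = base frame: x ahead of the robot, y to its left, z up, the work surface at z = 0. Lengths are in m, angles in rad, forces in N, time in s.
With the tool pointing down it reaches from about 0.4 to 0.85 m from the base axis. Payload 4.5 kg.
Tool frame: the origin (TCP) lies between the finger pads; the fingertips stand r.tip_reach ahead of it and the grasp point (between the pads) lies 11 mm behind it (r.tip_reach is the distance from the TCP to the fingertips, in m); z points along the fingers, y is the line along which they close (so a half turn about z gives the same grasp; the last joint's range is limited). The gripper opens to 88 mm and grips with 3 to 60 N. Pads are 18 mm wide; open, the fingers measure 123 mm over their backs; the gripper's body (75 mm by 187 mm) begins 45 mm behind the grasp point.
Start: joints at [-1.072, 0.689, -0.195, 1.565, 0.157, 0.902, -0.215], TCP at [0.28, 0.559, 0.247] pointing down, gripper open.
Joint ranges: [-3.01, 3.01], [-0.46, 2.08], [-1.47, 1.51], [0.13, 2.56], [-1, 4.14], [0.04, 2.09], [-2.66, 2.66]. Speed limits (rad/s): [2.57, 2.57, 3.14, 3.14, 3.14, 3.14, 3.14].

### API

Orientations are given as a unit quaternion [x, y, z, w].
In Python, from plant import r, vision, workorder gives the robot as it stands.
- The arm moves only by the tool drive_tool, never from a script. Its argument "targets" is a list of rows, each an object of numbers: "tx", "ty", "tz": the shift along the world's x, y, z in units of 0.03 m (1.0 is 0.03 m); "wx", "wy", "wz": the turn, a rotation vector about the world's x, y, z in units of 60 degrees (1.0 is 60 degrees); "claw": the opening, from -1 (shut) to 1 (fully open). A call has exactly 8 rows; each row shifts and turns the commanded pose from where the row before left it; what a row does not reach is not made up. A row lasts 1/10 s, in which the tool goes at most 50 mm and 8.59 degrees, less where a joint would pass 70% of its speed; a pose out of reach is approached as far as the arm can. A call with a number of a shift or a turn outside -1 to 1 is refused whole. A call with a gripper value outside its range is refused whole. The fingers move at their own pace and stop on an object; "force" is the grip in N (left out, the last holds). Time passes only in rows, so rows that do not move let the fingers close, or fill a call up. It gives the time, the measured TCP pose, the force, the opening and the grip force at its end, in the units of the state.
- r.get_state(): the state, without advancing time (a new reading comes with each control period).
- vision.snapshot(name): name is "side" or "top" or "wrist"; returns a dict with "image" (400x640x3 uint8, blue, green, red), "range_z" (400x640 float32, m along the optical axis (not along the pixel's ray), 0 where there is no reading), "K" (3x3 intrinsics, pixels), "cam_to_world" (4x4, takes a point from camera to world coordinates). Camera axes: x right, y up, looking along -z (the intrinsics and any distortion apply to the point x, -y, -z); pixel columns grow to the right and rows downward; lengths in m; the calibration is good to about 2 mm. The wrist camera is an equidistant fisheye: a pixel r from the principal point sees the ray r / f radians off the axis. A picture is of the moment at which its call begins.
- workorder.finish_job(): hands the job in; it is judged then, once.
The state is a dict: "clock": time; "q": joint angles; "qd": joint speeds; "joint_torque": joint torques, N m; "tool_pos": TCP position; "eef_rot": TCP orientation; "contact_force": force on the tool from outside, world axes, zero at the start; "moment": the same for the moment, N m; "opening": opening from 0.0 (shut) to 1.0 (fully open); "finger_force": force on a finger pad.
Only numpy, scipy, OpenCV 4.12 (cv2) and the standard library are available. Lean on these libraries where they do the work, as an engineer would, in place of code of your own. Each camera call takes 0.05 s, during which the arm holds its last target. There are 200 camera calls.

## Working session

There is one attempt and no reset: what is moved stays moved. The work goes in short steps, Python scripts to look and compute and a tool call to move; the robot and the scene stay as the last step left them, time stands still between calls to the robot, and variables do not carry over. Pictures are saved under pics/ and viewed, at most 10 in all, crops included, and the job is handed in when it is done.

Besides the shell and the picture viewer there is one more tool, called after "Call:" as a command line: name --argument value ..., lists and objects as JSON in quotes. drive_tool: Moves the arm, as the interface text tells. Its arguments: {"type":"object","properties":{"targets":{"type":"array","items":{"type":"object","properties":{"tx":{"type":"number"},"ty":{"type":"number"},"tz":{"type":"number"},"wx":{"type":"number"},"wy":{"type":"number"},"wz":{"type":"number"},"claw":{"type":"number"}}}},"force":{"type":"number"}},"required":["targets"]}

```bash
mkdir -p pics; ls; cat > h.py <<'E'
import numpy as np,cv2
from plant import r,vision,workorder
def snap(n,f):
    s=vision.snapshot(n); cv2.imwrite('pics/'+f+'.png',s['image']); np.savez('pics/'+f,**s); return s
def pts(s):
    K=s['K'];z=s['range_z'];v,u=np.mgrid[:z.shape[0],:z.shape[1]]
    P=np.stack([(u-K[0,2])/K[0,0]*z,-(v-K[1,2])/K[1,1]*z,-z],-1)
    T=s['cam_to_world'];W=P@T[:3,:3].T+T[:3,3];W[z==0]=np.nan;return W
E
python3 - <<'E'
from h import *
a=snap('top','top1');b=snap('side','side1')
print(a['K'],a['cam_to_world'],b['cam_to_world'],r.tip_reach);print(r.get_state())
E
```

```text
pics
[[431.20950534   0.         316.87999168]
 [  0.         431.20950534 197.31009431]
 [  0.           0.           1.        ]] [[ 0.01282467  0.98808612 -0.15336671  0.29292712]
 [-0.9999075   0.01336773  0.00251024  0.05130936]
 [ 0.0045305   0.15332033  0.98816616  1.57021701]
 [ 0.          0.          0.          1.        ]] [[ 0.72568558  0.42255426 -0.54298097 -0.3681157 ]
 [-0.68774626  0.42297966 -0.58999431 -0.93603322]
 [-0.0196347   0.80158349  0.59756036  1.11481155]
 [ 0.          0.          0.          1.        ]] 0.008
{'clock': 0.1, 'q': array([-1.07217598,  0.68989882, -0.19451301,  1.56624829,  0.15734701,
        0.90251909, -0.21506742]), 'qd': array([ 3.75881627e-06, -1.59621897e-04, -4.69466144e-04, -3.11605839e-03,
       -1.02149288e-04, -2.58155276e-03,  5.84656648e-04]), 'joint_torque': array([-3.52705945e-03, -5.28491807e+01, -1.27145637e+00, -1.53837436e+01,
       -5.25639381e-02,  1.93141008e-03,  2.95357415e-05]), 'tool_pos': array([0.2799644 , 0.55815759, 0.24598867]), 'eef_rot': array([ 2.30258471e-01,  9.73129145e-01, -8.31754586e-04, -1.11213840e-04]), 'contact_force': array([-0.64574053,  0.16658659, -0.73958625]), 'moment': array([-0.05075645,  0.00753175, -0.00896267]), 'finger_force': 0.0, 'opening': 1.0004720694420506}
```

View pics/top1.png

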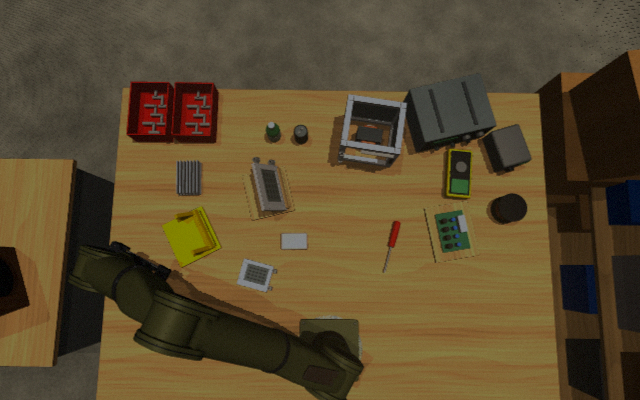

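View pics/side1.png

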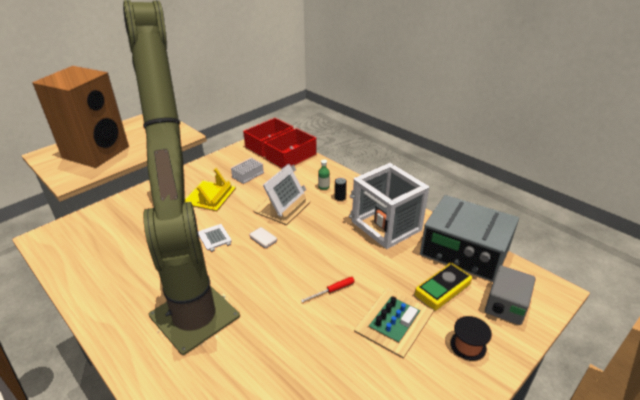

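The top view shows the door on its stand at about (268,185) with knuckles at (257,160) and (271,160). The cage is at (373,130) with its hinge corner at about (343,152). The small decoy door lies at (257,275) and the yellow decoy stand at (192,236).

```bash
python3 - <<'E'
from h import *
for n,c,wins in (('top1',(240,150,300,220),None),('side1',(255,160,310,225),None)):
    s=dict(np.load('pics/'+n+'.npz'));W=pts(s)
    u0,v0,u1,v1=c;P=W[v0:v1,u0:u1].reshape(-1,3);im=s['image'][v0:v1,u0:u1].reshape(-1,3).astype(int)
    sat=im.max(1)-im.min(1)
    m=(P[:,2]>0.02)&(sat<40)&~np.isnan(P[:,2]); Q=P[m]
    # ransac plane
    rng=np.random.default_rng(0);best=0
    for _ in range(500):
        a=Q[rng.choice(len(Q),3,False)];nn=np.cross(a[1]-a[0],a[2]-a[0]);L=np.linalg.norm(nn)
        if L<1e-5: continue
        nn/=L;d=abs((Q-a[0])@nn)<.004
        if d.sum()>best:best=d.sum();B=d
    I=Q[B];c0=I.mean(0);nn=np.linalg.svd(I-c0)[2][2];nn*=np.sign(nn[2])
    print(n,len(Q),best,'normal',nn,'tilt',np.degrees(np.arccos(nn[2])),'c',c0,I.min(0),I.max(0))
s=dict(np.load('pics/top1.npz'));W=pts(s)
C=W[85:170,330:415].reshape(-1,3);C=C[C[:,2]>.19]
print('cage top',len(C),C[:,2].mean());print(cv2.minAreaRect((C[:,:2]*1000).astype(np.float32)),cv2.boxPoints(cv2.minAreaRect((C[:,:2]*1000).astype(np.float32))))
i=s['image']
big=np.hstack([cv2.resize(i[145:225,240:300],(400,533),interpolation=cv2.INTER_CUBIC),cv2.resize(i[85:165,330:410],(400,400),interpolation=cv2.INTER_CUBIC)[:400] if 0 else cv2.resize(i[85:165,335:395+0],(400,533),interpolation=cv2.INTER_CUBIC)])
cv2.imwrite('pics/c1.png',big)
E
```

```text
top1 1214 971 normal [ 0.21328524 -0.83997186  0.49895559] tilt 60.069073615860496 c [0.55766895 0.21546608 0.09959567] [0.46826077 0.15475096 0.02544296] [0.66359268 0.26747872 0.1574143 ]
side1 1192 813 normal [ 0.22039346 -0.85074363  0.47713939] tilt 61.50126307319019 c [0.55295742 0.21116226 0.09926597] [0.46746789 0.15650665 0.03207515] [0.66340565 0.26125614 0.15417348]
cage top 1236 0.19693870086708823
((755.9390869140625, -135.95623779296875), (198.33139038085938, 182.62506103515625), 81.80887603759766) [[ 651.42944  -221.10046 ]
 [ 832.1914   -247.12009 ]
 [ 860.4487    -50.81201 ]
 [ 679.68677   -24.792389]]
```

View pics/c1.png

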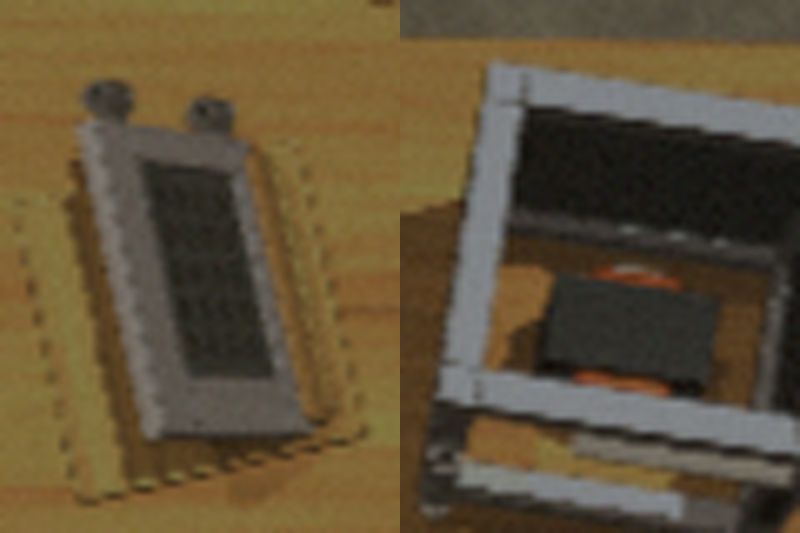

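The crop shows the door leaf running from its knuckles (105,100),(210,115) to the free edge (150,435)-(310,430). The cage front-left corner is at (440,400), with the pin brackets at about (440,460).

```bash
cat >> h.py <<'E'
from scipy.spatial.transform import Rotation as Ro
TH=np.radians
def doorR(yawx,tilt=0):  # yawx: heading of door x; tilt: lean
    x=np.array([np.cos(yawx),np.sin(yawx),0]);h=np.cross([0,0,1],x)
    y=h*np.cos(tilt)+np.array([0,0,np.sin(tilt)])
    return np.stack([x,y,np.cross(x,y)],1)
def toolR(D): # tool z=-door z, tool y=-door y
    return np.stack([D[:,0],-D[:,1],-D[:,2]],1)
def plan(p,R,n,s=None):
    s=s or r.get_state();d=(np.array(p)-s['tool_pos'])/.03
    w=(Ro.from_matrix(R)*Ro.from_quat(s['eef_rot']).inv()).as_rotvec()/TH(60)
    print('pos',s['tool_pos'].round(4),'tot t',d.round(3),'w',w.round(4),'| per row',(d/n).round(3),(w/n).round(4),'deg/row',np.linalg.norm(w/n)*60)
E
python3 - <<'E'
from h import *
s=dict(np.load('pics/top1.npz'));W=pts(s)
P=W[150:220,240:300].reshape(-1,3);im=s['image'][150:220,240:300].reshape(-1,3).astype(int)
n=np.array([.215,-.843,.493]);yaw=np.arctan2(n[1],n[0])-np.pi/2
D=doorR(yaw,TH(30));print('yawx',np.degrees(yaw),D)
Q=P[((im.max(1)-im.min(1))<40)&(P[:,2]>.02)]
L=Q@D;m=np.median(L[:,1]);print('off',m,np.percentile(L[:,1],[5,25,50,75,95]))
k=abs(L[:,1]-m)<.008;L=L[k]
print('x',np.percentile(L[:,0],[0.5,2,98,99.5]),'z',np.percentile(L[:,2],[.5,2,98,99.5]))
# yaw check: edges of leaf in local x,z
for a in (1,99):
  pass
xe=np.percentile(L[:,0],99.3)-.180; ze=np.percentile(L[:,2],99.3)-.140
o=D@np.array([xe,np.percentile(L[:,1],90)-.006,ze]);rail=o+D@[.097,0,.124]
print('origin',o,'rail',rail,'kn',o+D@[0,0,.012])
g=rail-D[:,2]*.011   # TCP at grasp: 11mm ahead of grasp point
pre=g+D[:,2]*.12
plan(pre,toolR(D),12)
E
```

```text
yawx -165.69221458638899 [[-0.96898216  0.21402145 -0.12356534]
 [-0.24713068 -0.83916317  0.48449108]
 [ 0.          0.5         0.8660254 ]]
off -0.011970414412575863 [-0.01774328 -0.01444335 -0.01197041 -0.00996754 -0.00757297]
x [-0.69373937 -0.68786052 -0.51047393 -0.50876579] z [0.0500674  0.05283811 0.18538022 0.18726987]
origin [0.65876725 0.20523276 0.03336528] rail [0.54945388 0.24133798 0.14075243] kn [0.65728447 0.21104665 0.04375759]
pos [0.28   0.5582 0.246 ] tot t [ 8.534 -8.8   -0.361] w [-0.506   0.0548  0.6663] | per row [ 0.711 -0.733 -0.03 ] [-0.0422  0.0046  0.0555] deg/row 4.192413551763591
```

Call:
drive_tool --targets '[{"tx": 0.53, "ty": -0.55, "tz": 0.05, "wx": -0.032, "wy": 0.003, "wz": 0.042, "claw": 1}, {"tx": 0.53, "ty": -0.55, "tz": 0.05, "wx": -0.032, "wy": 0.003, "wz": 0.042, "claw": 1}, {"tx": 0.53, "ty": -0.55, "tz": 0.05, "wx": -0.032, "wy": 0.003, "wz": 0.042, "claw": 1}, {"tx": 0.53, "ty": -0.55, "tz": 0.05, "wx": -0.032, "wy": 0.003, "wz": 0.042, "claw": 1}, {"tx": 0.53, "ty": -0.55, "tz": 0.05, "wx": -0.032, "wy": 0.003, "wz": 0.042, "claw": 1}, {"tx": 0.53, "ty": -0.55, "tz": 0.05, "wx": -0.032, "wy": 0.003, "wz": 0.042, "claw": 1}, {"tx": 0.53, "ty": -0.55, "tz": 0.05, "wx": -0.032, "wy": 0.003, "wz": 0.042, "claw": 1}, {"tx": 0.53, "ty": -0.55, "tz": 0.05, "wx": -0.032, "wy": 0.003, "wz": 0.042, "claw": 1}]'

```text
clock: 0.9
tool_pos: [0.4079, 0.4258, 0.2584]
eef_rot: [0.054, 0.989, -0.133, 0.018]
contact_force: [0.0, 0.3, 0.2]
opening: 1.006
finger_force: 0.0
```

Call:
drive_tool --targets '[{"tx": 0.6, "ty": -0.6, "tz": 0, "wx": -0.036, "wy": 0.004, "wz": 0.048, "claw": 1}, {"tx": 0.6, "ty": -0.6, "tz": 0, "wx": -0.036, "wy": 0.004, "wz": 0.048, "claw": 1}, {"tx": 0.6, "ty": -0.6, "tz": -0.1, "wx": -0.036, "wy": 0.004, "wz": 0.048, "claw": 1}, {"tx": 0.6, "ty": -0.6, "tz": -0.1, "wx": -0.036, "wy": 0.004, "wz": 0.048, "claw": 1}, {"tx": 0.6, "ty": -0.6, "tz": -0.2, "wx": -0.036, "wy": 0.004, "wz": 0.048, "claw": 1}, {"tx": 0.6, "ty": -0.6, "tz": -0.2, "wx": -0.036, "wy": 0.004, "wz": 0.048, "claw": 1}, {"tx": 0.6, "ty": -0.6, "tz": -0.2, "wx": -0.036, "wy": 0.004, "wz": 0.048, "claw": 1}, {"tx": 0, "ty": 0, "tz": 0, "claw": 1}]'

```text
validation failed for argument at $.ta...
```

```bash
python3 - <<'E'
from h import *
s=snap('wrist','w1');print(s['K'],s['cam_to_world'],np.percentile(s['range_z'],[0,5,50,95]),s.keys())
D=doorR(TH(-165.7),TH(30));rail=np.array([.5495,.2413,.1408])
plan(rail-D[:,2]*.011,toolR(D),8)
E
```

```text
[[309.70691629   0.         317.06483611]
 [  0.         309.70691629 200.01139909]
 [  0.           0.           1.        ]] [[ 0.1110903  -0.94054574 -0.320987    0.327587  ]
 [ 0.9588655   0.01654349  0.2833783   0.47041465]
 [-0.26122001 -0.33926394  0.90369469  0.38830372]
 [ 0.          0.          0.          1.        ]] [0.         0.05546528 0.35603419 0.65101077] dict_keys(['image', 'range_z', 'K', 'cam_to_world'])
pos [0.4112 0.4227 0.2584] tot t [ 4.656 -6.225 -4.237] w [-0.2473  0.0333  0.3298] | per row [ 0.582 -0.778 -0.53 ] [-0.0309  0.0042  0.0412] deg/row 3.101660109165482
```

View pics/w1.png

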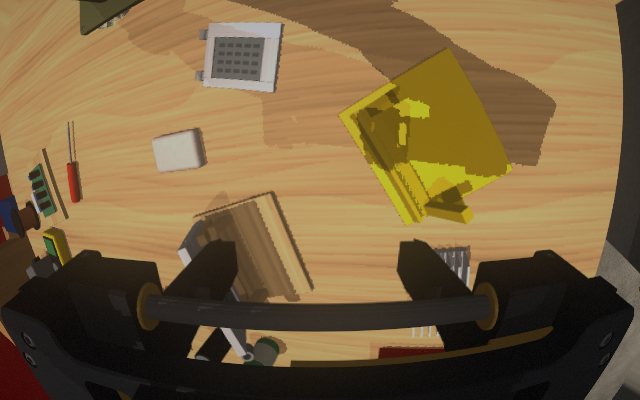

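The wrist view shows the small decoy door at (243,57), the yellow stand at (425,130), and the real door edge-on at about (185,250)-(245,350), partly hidden by a finger. I'll carry on to the pre-grasp.

Call:
drive_tool --targets '[{"tx": 0.52, "ty": -0.53, "tz": -0.1, "wx": -0.031, "wy": 0.004, "wz": 0.041, "claw": 1}, {"tx": 0.52, "ty": -0.53, "tz": -0.1, "wx": -0.031, "wy": 0.004, "wz": 0.041, "claw": 1}, {"tx": 0.52, "ty": -0.53, "tz": -0.1, "wx": -0.031, "wy": 0.004, "wz": 0.041, "claw": 1}, {"tx": 0.52, "ty": -0.53, "tz": -0.1, "wx": -0.031, "wy": 0.004, "wz": 0.041, "claw": 1}, {"tx": 0.52, "ty": -0.53, "tz": -0.1, "wx": -0.031, "wy": 0.004, "wz": 0.041, "claw": 1}, {"tx": 0.52, "ty": -0.53, "tz": -0.1, "wx": -0.031, "wy": 0.004, "wz": 0.041, "claw": 1}, {"tx": 0.52, "ty": -0.53, "tz": -0.1, "wx": -0.031, "wy": 0.004, "wz": 0.041, "claw": 1}, {"tx": 0.52, "ty": -0.53, "tz": -0.1, "wx": -0.031, "wy": 0.004, "wz": 0.041, "claw": 1}]'

```text
clock: 1.75
tool_pos: [0.5322, 0.2994, 0.2341]
eef_rot: [-0.12, 0.959, -0.255, 0.031]
contact_force: [-0.4, 2.1, 0.4]
opening: 1.0
finger_force: 0.0
```

```bash
python3 - <<'E'
from h import *
s=snap('wrist','w2')
D=doorR(TH(-165.7),TH(30));rail=np.array([.5495,.2413,.1408])
plan(rail-D[:,2]*.011,toolR(D),8)
E
cat >> h.py <<'E'
def fpts(s):
    K=s['K'];z=s['range_z'];v,u=np.mgrid[:z.shape[0],:z.shape[1]]
    a=(u-K[0,2])/K[0,0];b=(v-K[1,2])/K[1,1];t=np.hypot(a,b)+1e-9;k=np.tan(np.minimum(t,1.5))/t
    P=np.stack([a*k*z,-b*k*z,-z],-1);T=s['cam_to_world'];W=P@T[:3,:3].T+T[:3,3];W[z==0]=np.nan;return W
E
```

```text
pos [0.5343 0.2957 0.2336] tot t [ 0.553 -1.992 -3.412] w [ 0.0011 -0.002   0.0021] | per row [ 0.069 -0.249 -0.426] [ 0.0001 -0.0003  0.0003] deg/row 0.023187765611271394
```

View pics/w2.png

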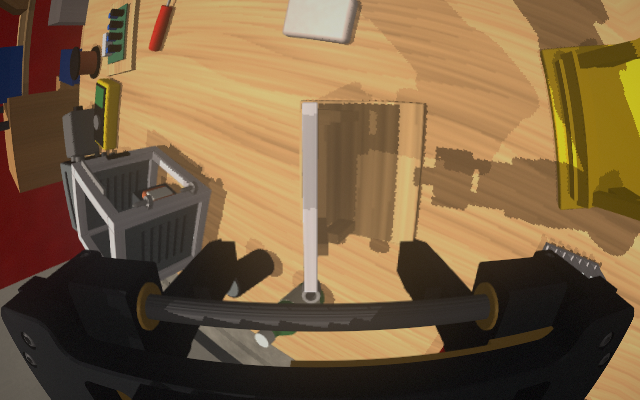

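The wrist view shows the door's top edge as a straight strip, columns 303–317 and rows 103–290, with the knuckle hole at (311,297). It lies almost centred between the fingers.

```bash
python3 - <<'E'
from h import *
s=dict(np.load('pics/w2.npz'));W=fpts(s)
D=doorR(TH(-165.7),TH(30));rail=np.array([.5495,.2413,.1408]);o=rail-D@[.097,0,.124]
for v in (104,107,110,140,180,220,260,280,290,296,302):
    L=(W[v,298:324]-o)@D; k=L[:,2]>.12
    if k.any(): print(v,'y',(L[k,1].min()*1e3).round(1),(L[k,1].max()*1e3).round(1),'x',(np.nanmedian(L[k,0])*1e3).round(1),'z',(np.nanmedian(L[k,2])*1e3).round(1))
E
```

```text
104 y -5.8 5.5 x 178.1 z 137.2
107 y -5.8 5.5 x 175.8 z 137.3
110 y -5.8 5.5 x 173.5 z 137.3
140 y -5.8 5.7 x 150.4 z 136.7
180 y -5.9 5.2 x 118.8 z 137.0
220 y -5.9 5.6 x 85.1 z 137.1
260 y -5.9 5.3 x 47.7 z 136.9
280 y -6.0 5.6 x 27.2 z 137.0
290 y -8.0 5.9 x 16.3 z 137.1
296 y -9.0 8.6 x -0.8 z 122.5
302 y -4.1 3.8 x -8.0 z 122.7
```

Call:
drive_tool --targets '[{"tx": 0.07, "ty": -0.255, "tz": -0.437, "wx": 0.0, "wy": 0.0, "wz": 0.0, "claw": 1}, {"tx": 0.07, "ty": -0.255, "tz": -0.437, "wx": 0.0, "wy": 0.0, "wz": 0.0, "claw": 1}, {"tx": 0.07, "ty": -0.255, "tz": -0.437, "wx": 0.0, "wy": 0.0, "wz": 0.0, "claw": 1}, {"tx": 0.07, "ty": -0.255, "tz": -0.437, "wx": 0.0, "wy": 0.0, "wz": 0.0, "claw": 1}, {"tx": 0.07, "ty": -0.255, "tz": -0.437, "wx": 0.0, "wy": 0.0, "wz": 0.0, "claw": 1}, {"tx": 0.07, "ty": -0.255, "tz": -0.437, "wx": 0.0, "wy": 0.0, "wz": 0.0, "claw": 1}, {"tx": 0.07, "ty": -0.255, "tz": -0.437, "wx": 0.0, "wy": 0.0, "wz": 0.0, "claw": 1}, {"tx": 0.07, "ty": -0.255, "tz": -0.437, "wx": 0.0, "wy": 0.0, "wz": 0.0, "claw": 1}]'

```text
clock: 2.6
tool_pos: [0.5483, 0.239, 0.129]
eef_rot: [-0.119, 0.959, -0.254, 0.031]
contact_force: [-0.3, -0.2, 0.8]
opening: 0.996
finger_force: 0.0
```

Call:
drive_tool --targets '[{"tx": 0.0, "ty": 0.0, "tz": 0.0, "wx": 0.0, "wy": 0.0, "wz": 0.0, "claw": 0.5}, {"tx": 0.0, "ty": 0.0, "tz": 0.0, "wx": 0.0, "wy": 0.0, "wz": 0.0, "claw": 0.0}, {"tx": 0.0, "ty": 0.0, "tz": 0.0, "wx": 0.0, "wy": 0.0, "wz": 0.0, "claw": -0.4}, {"tx": 0.0, "ty": 0.0, "tz": 0.0, "wx": 0.0, "wy": 0.0, "wz": 0.0, "claw": -0.5}, {"tx": 0.0, "ty": 0.0, "tz": 0.0, "wx": 0.0, "wy": 0.0, "wz": 0.0, "claw": -0.6}, {"tx": 0.0, "ty": 0.0, "tz": 0.0, "wx": 0.0, "wy": 0.0, "wz": 0.0, "claw": -0.7}, {"tx": 0.0, "ty": 0.0, "tz": 0.0, "wx": 0.0, "wy": 0.0, "wz": 0.0, "claw": -0.9}, {"tx": 0.0, "ty": 0.0, "tz": 0.0, "wx": 0.0, "wy": 0.0, "wz": 0.0, "claw": -1}]' --force 30

```text
clock: 3.4
tool_pos: [0.549, 0.2383, 0.1299]
eef_rot: [-0.12, 0.959, -0.254, 0.031]
contact_force: [-0.3, 0.2, -0.1]
opening: 0.299
finger_force: 0.0
```

```bash
python3 - <<'E'
from h import *
D=doorR(TH(-165.7),TH(30));rail=np.array([.5495,.2413,.1408])
s=r.get_state();L=(s['tool_pos']-(rail-D@[.097,0,.124]))@D
print(L,s['opening']*88,s['finger_force'],s['contact_force'])
E
```

```text
[ 0.09826229 -0.00307044  0.11321144] 26.347597778452446 0.0 [-0.34378644  0.21936804 -0.1372611 ]
```

Call:
drive_tool --targets '[{"tx": 0.03, "ty": -0.13, "tz": -0.04, "wx": 0.0, "wy": 0.0, "wz": 0.0, "claw": -0.4}, {"tx": 0.0, "ty": 0.0, "tz": 0.0, "wx": 0.0, "wy": 0.0, "wz": 0.0, "claw": -0.4}, {"tx": 0.0, "ty": 0.0, "tz": 0.0, "wx": 0.0, "wy": 0.0, "wz": 0.0, "claw": -0.5}, {"tx": 0.0, "ty": 0.0, "tz": 0.0, "wx": 0.0, "wy": 0.0, "wz": 0.0, "claw": -0.6}, {"tx": 0.0, "ty": 0.0, "tz": 0.0, "wx": 0.0, "wy": 0.0, "wz": 0.0, "claw": -0.7}, {"tx": 0.0, "ty": 0.0, "tz": 0.0, "wx": 0.0, "wy": 0.0, "wz": 0.0, "claw": -0.8}, {"tx": 0.0, "ty": 0.0, "tz": 0.0, "wx": 0.0, "wy": 0.0, "wz": 0.0, "claw": -0.9}, {"tx": 0.0, "ty": 0.0, "tz": 0.0, "wx": 0.0, "wy": 0.0, "wz": 0.0, "claw": -1}]' --force 30

```text
clock: 4.2
tool_pos: [0.5498, 0.2346, 0.1286]
eef_rot: [-0.12, 0.959, -0.254, 0.031]
contact_force: [-1.0, 1.2, -0.3]
opening: 0.136
finger_force: 30.0
```

```bash
python3 - <<'E'
from h import *
D=doorR(TH(-165.7),TH(30));rail=np.array([.5495,.2413,.1408])
s=r.get_state();L=(s['tool_pos']-(rail-D@[.097,0,.124]))@D
print(L,s['opening']*88,s['finger_force'],s['contact_force'])
E
```

```text
[ 0.09836227 -0.00037325  0.11017045] 11.96258777573837 29.999551959335804 [-1.01340528  1.17402544 -0.33335211]
```

Call:
drive_tool --targets '[{"tx": -0.02, "ty": 0.06, "tz": 0.11, "wx": 0.0, "wy": 0.0, "wz": 0.0, "claw": -1}, {"tx": -0.03, "ty": 0.13, "tz": 0.23, "wx": 0.0, "wy": 0.0, "wz": 0.0, "claw": -1}, {"tx": -0.03, "ty": 0.13, "tz": 0.23, "wx": 0.0, "wy": 0.0, "wz": 0.0, "claw": -1}, {"tx": -0.03, "ty": 0.13, "tz": 0.23, "wx": 0.0, "wy": 0.0, "wz": 0.0, "claw": -1}, {"tx": -0.05, "ty": 0.2, "tz": 0.35, "wx": 0.0, "wy": 0.0, "wz": 0.0, "claw": -1}, {"tx": -0.05, "ty": 0.2, "tz": 0.35, "wx": 0.0, "wy": 0.0, "wz": 0.0, "claw": -1}, {"tx": -0.05, "ty": 0.2, "tz": 0.35, "wx": 0.0, "wy": 0.0, "wz": 0.0, "claw": -1}, {"tx": -0.05, "ty": 0.2, "tz": 0.35, "wx": 0.0, "wy": 0.0, "wz": 0.0, "claw": -1}]'

```text
clock: 5.0
tool_pos: [0.5405, 0.2724, 0.1958]
eef_rot: [-0.12, 0.959, -0.254, 0.031]
contact_force: [0.7, -1.4, -3.5]
opening: 0.135
finger_force: 30.0
```

```bash
cat >> h.py <<'E'
G=np.array([.0984,-.0004,.1132]) # TCP in door frame
O=np.array([.671,-.0335,0]);CY=TH(-8.2)
def hang(dx,h,dy=0): # door hinge at cage x=dx,y=dy, raised h above seated; wide open
    D=doorR(CY+np.pi);c=np.array([np.cos(CY),np.sin(CY),0]);l=np.array([-c[1],c[0],0])
    o=O+c*dx+l*dy+[0,0,.030+h];return o+D@G,toolR(D)
E
python3 - <<'E'
from h import *
s=r.get_state();print(s['opening']*88,s['finger_force'],s['contact_force'])
D=doorR(CY+np.pi)
plan(hang(-.16,.05)[0],hang(0,0)[1],16)
E
```

```text
11.869429771187322 30.003948665689677 [ 0.7286116  -1.41739063 -3.54129951]
pos [0.5405 0.2724 0.1958] tot t [-4.172 -8.953 -0.088] w [ 0.4976  0.0254 -0.3651] | per row [-0.261 -0.56  -0.005] [ 0.0311  0.0016 -0.0228] deg/row 2.3164796614202343
```

Call:
drive_tool --targets '[{"tx": -0.1, "ty": -0.2, "tz": 0.2, "wx": 0.0, "wy": 0.0, "wz": 0.0, "claw": -1}, {"tx": -0.15, "ty": -0.4, "tz": 0.2, "wx": 0.01, "wy": 0.001, "wz": -0.01, "claw": -1}, {"tx": -0.15, "ty": -0.55, "tz": 0.2, "wx": 0.02, "wy": 0.001, "wz": -0.015, "claw": -1}, {"tx": -0.15, "ty": -0.55, "tz": 0.2, "wx": 0.03, "wy": 0.002, "wz": -0.02, "claw": -1}, {"tx": -0.15, "ty": -0.55, "tz": 0.2, "wx": 0.03, "wy": 0.002, "wz": -0.02, "claw": -1}, {"tx": -0.15, "ty": -0.55, "tz": 0.1, "wx": 0.03, "wy": 0.002, "wz": -0.02, "claw": -1}, {"tx": -0.15, "ty": -0.55, "tz": 0.1, "wx": 0.03, "wy": 0.002, "wz": -0.02, "claw": -1}, {"tx": -0.15, "ty": -0.55, "tz": 0.0, "wx": 0.03, "wy": 0.002, "wz": -0.02, "claw": -1}]'

```text
clock: 5.8
tool_pos: [0.5057, 0.1541, 0.2314]
eef_rot: [-0.054, 0.985, -0.163, 0.02]
contact_force: [0.3, 0.3, -3.5]
opening: 0.133
finger_force: 30.0
```

Call:
drive_tool --targets '[{"tx": -0.15, "ty": -0.6, "tz": 0.0, "wx": 0.04, "wy": 0.002, "wz": -0.03, "claw": -1}, {"tx": -0.15, "ty": -0.6, "tz": 0.0, "wx": 0.04, "wy": 0.002, "wz": -0.03, "claw": -1}, {"tx": -0.15, "ty": -0.6, "tz": 0.0, "wx": 0.04, "wy": 0.002, "wz": -0.03, "claw": -1}, {"tx": -0.15, "ty": -0.6, "tz": 0.0, "wx": 0.04, "wy": 0.002, "wz": -0.03, "claw": -1}, {"tx": -0.15, "ty": -0.6, "tz": 0.0, "wx": 0.04, "wy": 0.002, "wz": -0.03, "claw": -1}, {"tx": -0.15, "ty": -0.6, "tz": -0.2, "wx": 0.04, "wy": 0.002, "wz": -0.03, "claw": -1}, {"tx": -0.1, "ty": -0.6, "tz": -0.2, "wx": 0.04, "wy": 0.002, "wz": -0.03, "claw": -1}, {"tx": 0.0, "ty": -0.5, "tz": -0.2, "wx": 0.03, "wy": 0.002, "wz": -0.02, "claw": -1}]'

```text
clock: 6.6
tool_pos: [0.4748, 0.0119, 0.2129]
eef_rot: [0.067, 0.998, -0.004, -0.001]
contact_force: [-0.2, -0.9, -3.5]
opening: 0.129
finger_force: 30.0
```

```bash
python3 - <<'E'
from h import *
s=r.get_state();print(s['clock'],s['opening']*88,s['finger_force'],s['contact_force'],s['q'].round(2))
plan(*hang(-.10,.042),8)
E
```

```text
6.6 11.374650964476427 29.99236850067973 [-0.16586657 -0.85672621 -3.47953071] [ 0.09  0.57 -0.34  2.04  0.34  0.59  0.96]
pos [0.4748 0.0119 0.2129] tot t [-0.004 -0.556 -0.922] w [ 0.0071 -0.0015 -0.0087] | per row [-0.001 -0.07  -0.115] [ 0.0009 -0.0002 -0.0011] deg/row 0.08498094347556467
```

Call:
drive_tool --targets '[{"tx": 0.0, "ty": -0.1, "tz": -0.2, "wx": 0.002, "wy": 0.0, "wz": -0.002, "claw": -1}, {"tx": 0.0, "ty": -0.1, "tz": -0.2, "wx": 0.002, "wy": 0.0, "wz": -0.002, "claw": -1}, {"tx": 0.0, "ty": -0.1, "tz": -0.2, "wx": 0.0, "wy": 0.0, "wz": -0.001, "claw": -1}, {"tx": 0.0, "ty": -0.1, "tz": -0.2, "wx": 0.0, "wy": 0.0, "wz": 0.0, "claw": -1}, {"tx": 0.0, "ty": 0.0, "tz": -0.05, "wx": 0.0, "wy": 0.0, "wz": 0.0, "claw": -1}, {"tx": 0.0, "ty": 0.0, "tz": 0.0, "wx": 0.0, "wy": 0.0, "wz": 0.0, "claw": -1}, {"tx": 0.0, "ty": 0.0, "tz": 0.0, "wx": 0.0, "wy": 0.0, "wz": 0.0, "claw": -1}, {"tx": 0.0, "ty": 0.0, "tz": 0.0, "wx": 0.0, "wy": 0.0, "wz": 0.0, "claw": -1}]'

```text
clock: 7.4
tool_pos: [0.4763, 0.0023, 0.1874]
eef_rot: [0.068, 0.998, -0.001, 0.0]
contact_force: [-0.0, -0.3, -3.7]
opening: 0.131
finger_force: 30.0
```

```bash
python3 - <<'E'
from h import *
a=snap('wrist','w3');b=snap('side','side2');t=snap('top','top2')
plan(*hang(-.10,.042),8)
i=np.hstack([a['image'][100:400,60:460], cv2.resize(b['image'][140:260,290:450],(400,300),interpolation=cv2.INTER_CUBIC)])
cv2.imwrite('pics/c3.png',i)
E
```

```text
pos [0.4762 0.002  0.1873] tot t [-0.049 -0.227 -0.071] w [ 0.0028 -0.0003 -0.006 ] | per row [-0.006 -0.028 -0.009] [ 0.0003 -0.     -0.0008] deg/row 0.049942334558174366
```

View pics/c3.png

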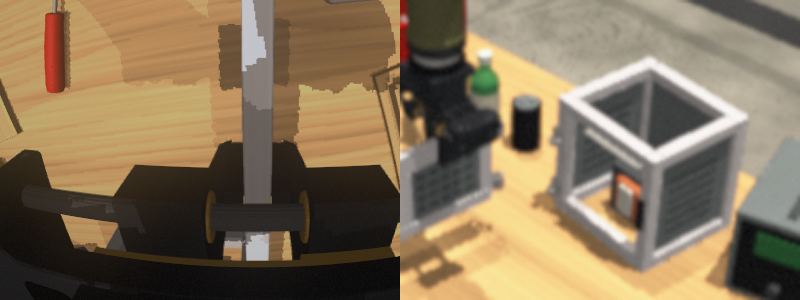

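The crop shows the held door at left, knuckle ends at about (497,180). The pin brackets stand on the cage's left front post at about (556,140) and (556,190). The wrist view cannot see the pins from here, but the earlier w2 shot shows the cage clearly, so I'll use that together with the depth data.

```bash
python3 - <<'E'
from h import *
w=dict(np.load('pics/w2.npz'));W=fpts(w)
t=dict(np.load('pics/top2.npz'));T=pts(t);b=dict(np.load('pics/side2.npz'));S=pts(b)
c=np.array([np.cos(CY),np.sin(CY),0]);l=np.array([-c[1],c[0],0]);R=np.stack([c,l,[0,0,1]],1)
def fit(P,ax,rng,name):
    L=(P.reshape(-1,3)-O)@R;L=L[~np.isnan(L).any(1)]
    m=np.all((L>np.array(rng)[:,0])&(L<np.array(rng)[:,1]),1);L=L[m]*1e3
    if len(L)<15: print(name,len(L));return
    # plane: coordinate ax = a + b*other (horizontal)
    for _ in range(4):
        o=[i for i in (0,1,2) if i!=ax];A=np.c_[np.ones(len(L)),L[:,o]]
        co=np.linalg.lstsq(A,L[:,ax],rcond=None)[0];e=L[:,ax]-A@co;k=abs(e)<max(1,2*e.std())
        L=L[k]
    print(name,len(L),'mean',L.mean(0).round(2),'co',co.round(4),'std',e.std().round(2))
cage=[(-.01,.22),(-.21,.03),(.02,.19)]
for n,P in (('w2',W),('side',S),('top',T)):
    fit(P,2,[(-.02,.21),(-.21,.03),(.19,.21)],n+' top z198')
    fit(P,1,[(.0,.2),(-.0,.02),(.02,.185)],n+' left y10')
    fit(P,0,[(.004,.018),(.0,.02),(.02,.185)],n+' front L x11')
    fit(P,0,[(.003,.019),(-.2,.02),(.01,.175)],n+' front x11')
    fit(P,1,[(.0,.2),(-.196,-.18),(.02,.185)],n+' right y-188')
cv2.imwrite('pics/c4.png',np.hstack([cv2.resize(w['image'][130:290,50:220],(400,376),interpolation=cv2.INTER_CUBIC),cv2.resize(t['image'][100:180,325:410],(400,376),interpolation=cv2.INTER_CUBIC)]))
E
```

```text
w2 top z198 1210 mean [ 53.67 -88.37 197.45] co [ 1.972348e+02 -2.300000e-03 -5.000000e-04] std 2.07
w2 left y10 3979 mean [70.69  3.24 96.83] co [ 7.1925e+00 -4.7700e-02 -5.7000e-03] std 2.61
w2 front L x11 547 mean [ 11.59   6.71 111.25] co [ 8.973e+00  4.242e-01 -9.000e-04] std 1.6
w2 front x11 1354 mean [ 10.94 -63.63  83.76] co [ 1.14725e+01  2.00000e-03 -2.30000e-03] std 1.68
w2 right y-188 94 mean [  13.07 -183.56  100.91] co [-1.836715e+02  4.500000e-02 -4.700000e-03] std 2.31
side top z198 729 mean [ 95.06 -99.66 196.38] co [ 1.959737e+02  3.000000e-04 -3.200000e-03] std 2.24
side left y10 36 mean [ 34.46   1.54 110.41] co [ 2.0402e+00 -1.2100e-02  5.0000e-04] std 1.19
side front L x11 30 mean [ 11.38   3.09 120.08] co [ 1.18399e+01  1.82600e-01 -8.60000e-03] std 1.47
side front x11 469 mean [  11.21 -106.64   77.97] co [ 1.19969e+01  3.10000e-03 -4.50000e-03] std 2.97
side right y-188 1156 mean [  93.48 -185.36  102.97] co [-1.845505e+02  4.800000e-03 -1.380000e-02] std 3.36
top top z198 1116 mean [ 95.56 -88.49 196.8 ] co [ 1.969149e+02 -9.000000e-04  7.000000e-04] std 2.48
top left y10 39 mean [55.43  7.65 94.58] co [ 7.2251e+00  1.3700e-02 -4.6000e-03] std 1.81
top front L x11 19 mean [  9.72   5.96 115.75] co [7.3204 0.234  0.008 ] std 0.67
top front x11 226 mean [ 10.75 -96.54  61.81] co [ 1.28075e+01  6.30000e-03 -2.30000e-02] std 2.48
top right y-188 24 mean [   9.73 -183.71  107.18] co [-1.759981e+02 -8.419000e-01  4.500000e-03] std 2.11
```

View pics/c4.png

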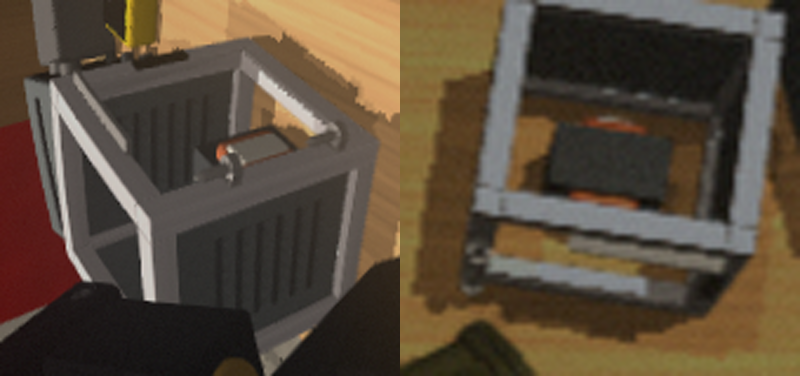

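The left crop is seen from above-left and is upside-down. The hinge post runs from (150,215) at the top to (360,150) at the foot, with the pin brackets at (230,165) and (335,130); the upper pin stands toward (195,178). I'll fit the pin axes from that depth data.

```bash
python3 - <<'E'
from h import *
from scipy.optimize import least_squares
c=np.array([np.cos(CY),np.sin(CY),0]);l=np.array([-c[1],c[0],0]);R=np.stack([c,l,[0,0,1]],1)
def circ(L,rad,name,x0=(0,0)):
    if len(L)<4: print(name,len(L));return
    f=least_squares(lambda p:np.hypot(L[:,0]-p[0],L[:,1]-p[1])-rad,x0,loss='soft_l1',f_scale=.7)
    print(name,len(L),'centre',f.x.round(2),'rms',np.sqrt(np.mean(np.hypot(L[:,0]-f.x[0],L[:,1]-f.x[1])-rad)**2).round(2),'med',np.median(abs(np.hypot(L[:,0]-f.x[0],L[:,1]-f.x[1])-rad)).round(2))
for n,fn in (('w2',fpts),('side2',pts),('side1',pts),('top2',pts)):
    P=fn(dict(np.load(f'pics/{n}.npz')));L=((P-O)@R*1e3).reshape(-1,3);L=L[~np.isnan(L).any(1)]
    near=(abs(L[:,1])<16)&(L[:,0]>-16)&(L[:,0]<7)
    for nm,a,b,rad in (('brU',127,133,9),('pinU',136,151,4),('brL',35,41,9),('pinL',44,59,4)):
        m=near&(L[:,2]>a)&(L[:,2]<b)&(np.hypot(L[:,0],L[:,1])<rad+5);circ(L[m],rad,n+nm)
    m=(L[:,0]>14)&(L[:,0]<180)&(L[:,1]>6)&(L[:,1]<14)&(L[:,2]>30)&(L[:,2]<195)
    if m.sum()>30: print(n,'left post face y',m.sum(),np.percentile(L[m,1],[10,50,90]).round(2))
    # door knuckles and leaf (held), in cage frame: predicted from FK
    if n in('side2','top2'):
        s=r.get_state();D=Ro.from_quat(s['eef_rot']).as_matrix()@np.diag([1,-1,-1]);o=s['tool_pos']-D@G
        q=(P.reshape(-1,3)-o)@D*1e3;q=q[~np.isnan(q).any(1)]
        for nm,a,b in (('knL',13,33),('knU',105,125)):
            m=(q[:,2]>a)&(q[:,2]<b)&(np.hypot(q[:,0],q[:,1])<15)&(q[:,0]<6);circ(q[m],9.5,n+nm)
        m=(q[:,0]>20)&(q[:,0]<145)&(q[:,2]>0)&(q[:,2]<105)&(abs(q[:,1])<14)
        frame=m&((q[:,0]>152)|(q[:,0]<40)|(q[:,2]<25))
        if m.sum()>20: print(n,'leaf y frame',frame.sum(),np.percentile(q[frame,1],[10,50,90]).round(2),'tilt',np.polyfit(q[m,2],q[m,1],1).round(3),np.polyfit(q[m,0],q[m,1],1).round(3))
        m=(abs(q[:,1])<14)&(q[:,0]>100)&(q[:,0]<190)&(q[:,2]>2)&(q[:,2]<100)
        if m.sum()>20: print('freeedge x',np.percentile(q[m,0],[95,98,99.5]).round(1),'zrange',np.percentile(q[(abs(q[:,1])<12)&(q[:,0]>20)&(q[:,0]<180)&(abs(q[:,2])<20),2],[1,3,5]).round(1))
E
```

```text
w2brU 46 centre [-0.63 -0.06] rms 0.06 med 0.38
w2pinU 45 centre [ 0.01 -0.68] rms 0.05 med 0.49
w2brL 31 centre [-0.61 -0.41] rms 0.04 med 0.48
w2pinL 34 centre [-0.27 -0.49] rms 0.19 med 0.82
w2 left post face y 1014 [ 8.15  9.28 10.29]
side2brU 5 centre [ 1.34 -0.91] rms 0.97 med 1.77
side2pinU 6 centre [-0.64 -4.23] rms 0.08 med 0.22
side2brL 6 centre [ 0.37 -3.95] rms 0.99 med 1.16
side2pinL 8 centre [ 0.04 -3.16] rms 0.93 med 1.5
side2knL 20 centre [2.01 2.28] rms 1.15 med 1.18
side2knU 8 centre [2.22 4.24] rms 0.35 med 0.41
side2 leaf y frame 263 [ 2.94  7.04 10.96] tilt [-0.031  6.533] [-0.016  6.366]
freeedge x [179.2 179.7 181.1] zrange [-3.  -1.1 -0.7]
side1brU 10 centre [ 0.98 -3.03] rms 1.2 med 1.18
side1pinU 5 centre [-1.99 -3.97] rms 0.37 med 1.08
side1brL 6 centre [-4.72 -1.52] rms 1.17 med 1.69
side1pinL 7 centre [ 0.41 -4.28] rms 0.41 med 0.76
top2brU 12 centre [ 1.   -1.46] rms 1.41 med 2.31
top2pinU 5 centre [-0.61 -0.69] rms 0.32 med 0.6
top2brL 3
top2pinL 3
top2knL 0
top2knU 0
```

```bash
sed -i 's/^O=.*;CY/O=np.array([.6706,-.0339,0]);CY/' h.py; python3 - <<'E'
from h import *
W=fpts(dict(np.load('pics/w3.npz')))
s=r.get_state();D=Ro.from_quat(s['eef_rot']).as_matrix()@np.diag([1,-1,-1]);o=s['tool_pos']-D@G
q=((W.reshape(-1,3)-o)@D*1e3).reshape(W.shape)
for v in range(60,240,15):
    k=(q[v,:,2]>125)&(q[v,:,2]<150)&(abs(q[v,:,1])<12)&(q[v,:,0]<185)&(q[v,:,0]>10)
    if k.sum()>3: print(v,k.sum(),'x',np.median(q[v,k,0]).round(1),'z',np.median(q[v,k,2]).round(2),'y',q[v,k,1].min().round(1),q[v,k,1].max().round(1))
m=(q[...,2]>125)&(abs(q[...,1])<8)&(q[...,2]<150)&(q[...,0]>100);print('xmax',np.percentile(q[m][:,0],99.8), 'slope',np.polyfit(q[m][:,0],q[m][:,2],1))
print(s['contact_force']);plan(*hang(-.10,.042),8);plan(*hang(0,.042),10)
E
```

```text
105 33 x 176.2 z 140.24 y -6.5 5.0
120 33 x 170.7 z 140.27 y -6.5 5.0
135 33 x 165.3 z 140.43 y -6.6 5.0
150 33 x 159.8 z 140.34 y -7.0 4.7
165 31 x 154.2 z 140.35 y -6.4 4.8
180 31 x 148.5 z 140.15 y -6.4 4.8
195 31 x 142.7 z 140.3 y -6.5 4.9
210 31 x 136.7 z 140.35 y -6.6 5.0
225 30 x 130.5 z 140.16 y -6.7 4.7
xmax 179.4322938670611 slope [3.00367969e-03 1.39769160e+02]
[-0.58597777  0.50776531 -2.78507555]
pos [0.4762 0.002  0.1873] tot t [-0.063 -0.24  -0.071] w [ 0.0028 -0.0003 -0.006 ] | per row [-0.008 -0.03  -0.009] [ 0.0003 -0.     -0.0008] deg/row 0.049942334558174366
pos [0.4762 0.002  0.1873] tot t [ 3.237 -0.716 -0.071] w [ 0.0028 -0.0003 -0.006 ] | per row [ 0.324 -0.072 -0.007] [ 0.0003 -0.     -0.0006] deg/row 0.03995386764653949
```

```bash
sed -i 's/^G=.*/G=np.array([.0987,.0003,.1129])/' h.py; python3 - <<'E'
from h import *
plan(*hang(-.05,.042),7)
E
```

```text
pos [0.4762 0.002  0.1873] tot t [ 1.574 -0.5   -0.081] w [ 0.0028 -0.0003 -0.006 ] | per row [ 0.225 -0.071 -0.012] [ 0.0004 -0.     -0.0009] deg/row 0.0570769537807707
```

Call:
drive_tool --targets '[{"tx": 0.2, "ty": -0.1, "tz": -0.02, "wx": 0.001, "wy": 0.0, "wz": -0.002, "claw": -1}, {"tx": 0.24, "ty": -0.1, "tz": -0.02, "wx": 0.001, "wy": 0.0, "wz": -0.002, "claw": -1}, {"tx": 0.24, "ty": -0.1, "tz": -0.02, "wx": 0.001, "wy": 0.0, "wz": -0.002, "claw": -1}, {"tx": 0.24, "ty": -0.08, "tz": -0.02, "wx": 0.0, "wy": 0.0, "wz": 0.0, "claw": -1}, {"tx": 0.24, "ty": -0.06, "tz": 0.0, "wx": 0.0, "wy": 0.0, "wz": 0.0, "claw": -1}, {"tx": 0.24, "ty": -0.06, "tz": 0.0, "wx": 0.0, "wy": 0.0, "wz": 0.0, "claw": -1}, {"tx": 0.17, "ty": 0.0, "tz": 0.0, "wx": 0.0, "wy": 0.0, "wz": 0.0, "claw": -1}, {"tx": 0.0, "ty": 0.0, "tz": 0.0, "wx": 0.0, "wy": 0.0, "wz": 0.0, "claw": -1}]'

```text
clock: 8.35
tool_pos: [0.5241, -0.0129, 0.1848]
eef_rot: [0.072, 0.997, 0.0, 0.0]
contact_force: [0.1, 0.3, -2.6]
opening: 0.133
finger_force: 30.0
```

```bash
python3 - <<'E'
from h import *
plan(*hang(-.05,.042),7)
plan(*hang(0,.042),7)
E
```

```text
pos [ 0.5241 -0.0129  0.1848] tot t [-0.024 -0.004  0.004] w [-0.0006  0.0002  0.0002] | per row [-0.003 -0.001  0.001] [-0.0001  0.      0.    ] deg/row 0.005722074117732771
pos [ 0.5241 -0.0129  0.1848] tot t [ 1.626 -0.241  0.004] w [-0.0006  0.0002  0.0002] | per row [ 0.232 -0.034  0.001] [-0.0001  0.      0.    ] deg/row 0.005722074117732771
```

Call:
drive_tool --targets '[{"tx": 0.25, "ty": -0.037, "tz": 0.0, "wx": 0.0, "wy": 0.0, "wz": 0.0, "claw": -1}, {"tx": 0.25, "ty": -0.037, "tz": 0.0, "wx": 0.0, "wy": 0.0, "wz": 0.0, "claw": -1}, {"tx": 0.25, "ty": -0.037, "tz": 0.0, "wx": 0.0, "wy": 0.0, "wz": 0.0, "claw": -1}, {"tx": 0.25, "ty": -0.037, "tz": 0.0, "wx": 0.0, "wy": 0.0, "wz": 0.0, "claw": -1}, {"tx": 0.25, "ty": -0.037, "tz": 0.0, "wx": 0.0, "wy": 0.0, "wz": 0.0, "claw": -1}, {"tx": 0.2, "ty": -0.03, "tz": 0.0, "wx": 0.0, "wy": 0.0, "wz": 0.0, "claw": -1}, {"tx": 0.17, "ty": -0.026, "tz": 0.0, "wx": 0.0, "wy": 0.0, "wz": 0.0, "claw": -1}, {"tx": 0.0, "ty": 0.0, "tz": 0.0, "wx": 0.0, "wy": 0.0, "wz": 0.0, "claw": -1}]'

```text
clock: 9.15
tool_pos: [0.5725, -0.0204, 0.1847]
eef_rot: [0.072, 0.997, 0.0, 0.0]
contact_force: [-0.9, -0.5, -2.6]
opening: 0.135
finger_force: 30.0
```

```bash
python3 - <<'E'
from h import *
plan(*hang(0,.042),7);plan(*hang(0,.020),7);print(r.get_state()['contact_force'])
b=snap('side','side3');t=snap('top','top3')
cv2.imwrite('pics/c5.png',np.hstack([cv2.resize(b['image'][150:230,315:395],(400,400),interpolation=cv2.INTER_CUBIC),cv2.resize(t['image'][120:190,320:390],(400,400),interpolation=cv2.INTER_CUBIC)]))
E
```

```text
pos [ 0.5725 -0.0204  0.1847] tot t [0.011 0.011 0.006] w [-0.0003  0.      0.0004] | per row [0.002 0.002 0.001] [-0.      0.      0.0001] deg/row 0.0042506752187601625
pos [ 0.5725 -0.0204  0.1847] tot t [ 0.011  0.011 -0.727] w [-0.0003  0.      0.0004] | per row [ 0.002  0.002 -0.104] [-0.      0.      0.0001] deg/row 0.0042506752187601625
[-0.8639108  -0.46898313 -2.58801436]
```

View pics/c5.png

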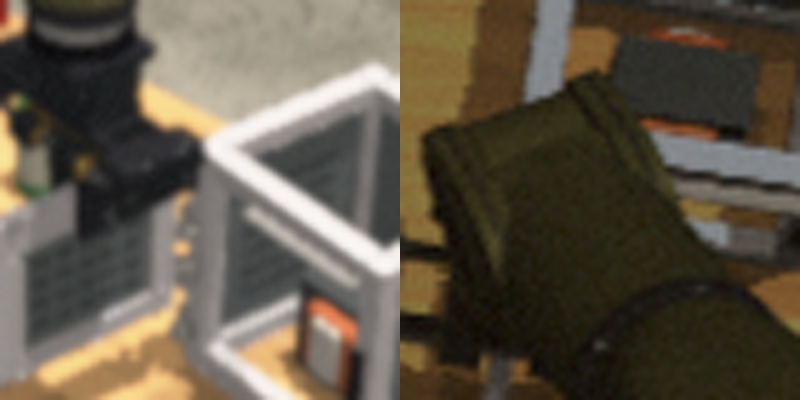

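The side crop shows the door leaf at left, with its knuckle column at (185,220)-(190,330) in line with the pins on the post. Forces are clean, so I'll lower it slowly.

Call:
drive_tool --targets '[{"tx": 0.01, "ty": 0.01, "tz": -0.1, "wx": 0.0, "wy": 0.0, "wz": 0.0, "claw": -1}, {"tx": 0.0, "ty": 0.0, "tz": -0.14, "wx": 0.0, "wy": 0.0, "wz": 0.0, "claw": -1}, {"tx": 0.0, "ty": 0.0, "tz": -0.12, "wx": 0.0, "wy": 0.0, "wz": 0.0, "claw": -1}, {"tx": 0.0, "ty": 0.0, "tz": -0.1, "wx": 0.0, "wy": 0.0, "wz": 0.0, "claw": -1}, {"tx": 0.0, "ty": 0.0, "tz": -0.06, "wx": 0.0, "wy": 0.0, "wz": 0.0, "claw": -1}, {"tx": 0.0, "ty": 0.0, "tz": -0.06, "wx": 0.0, "wy": 0.0, "wz": 0.0, "claw": -1}, {"tx": 0.0, "ty": 0.0, "tz": -0.06, "wx": 0.0, "wy": 0.0, "wz": 0.0, "claw": -1}, {"tx": 0.0, "ty": 0.0, "tz": 0.0, "wx": 0.0, "wy": 0.0, "wz": 0.0, "claw": -1}]'

```text
clock: 10.05
tool_pos: [0.5719, -0.02, 0.1653]
eef_rot: [0.072, 0.997, 0.0, -0.001]
contact_force: [0.2, -0.9, -3.3]
opening: 0.131
finger_force: 30.0
```

```bash
python3 - <<'E'
from h import *
s=r.get_state();plan(*hang(0,.022),7,s);plan(*hang(0,0),7,s);print(s['contact_force'],s['moment'])
E
```

```text
pos [ 0.5719 -0.02    0.1653] tot t [ 0.032 -0.003 -0.015] w [-0.0002 -0.001   0.0001] | per row [ 0.005 -0.    -0.002] [-0.     -0.0001  0.    ] deg/row 0.009085966435073091
pos [ 0.5719 -0.02    0.1653] tot t [ 0.032 -0.003 -0.748] w [-0.0002 -0.001   0.0001] | per row [ 0.005 -0.    -0.107] [-0.     -0.0001  0.    ] deg/row 0.009085966435073091
[ 0.17751052 -0.88246475 -3.29165238] [-0.0004662  -0.00293745  0.00100819]
```

Call:
drive_tool --targets '[{"tx": 0.02, "ty": 0.0, "tz": 0.0, "wx": 0.0, "wy": -0.001, "wz": 0.0, "claw": -1}, {"tx": 0.01, "ty": 0.0, "tz": -0.04, "wx": 0.0, "wy": 0.0, "wz": 0.0, "claw": -1}, {"tx": 0.0, "ty": 0.0, "tz": -0.05, "wx": 0.0, "wy": 0.0, "wz": 0.0, "claw": -1}, {"tx": 0.0, "ty": 0.0, "tz": -0.05, "wx": 0.0, "wy": 0.0, "wz": 0.0, "claw": -1}, {"tx": 0.0, "ty": 0.0, "tz": -0.05, "wx": 0.0, "wy": 0.0, "wz": 0.0, "claw": -1}, {"tx": 0.0, "ty": 0.0, "tz": -0.05, "wx": 0.0, "wy": 0.0, "wz": 0.0, "claw": -1}, {"tx": 0.0, "ty": 0.0, "tz": 0.0, "wx": 0.0, "wy": 0.0, "wz": 0.0, "claw": -1}, {"tx": 0.0, "ty": 0.0, "tz": 0.0, "wx": 0.0, "wy": 0.0, "wz": 0.0, "claw": -1}]'

```text
clock: 10.85
tool_pos: [0.5729, -0.02, 0.1583]
eef_rot: [0.072, 0.997, 0.0, 0.0]
contact_force: [0.1, -0.5, -3.4]
opening: 0.131
finger_force: 30.0
```

```bash
python3 - <<'E'
from h import *
s=r.get_state();plan(*hang(0,0),7,s);print(s['contact_force'],s['moment'])
E
```

```text
pos [ 0.5729 -0.02    0.1583] tot t [-0.002 -0.004 -0.514] w [-0.0002  0.0002  0.    ] | per row [-0.    -0.001 -0.073] [-0.  0.  0.] deg/row 0.002662147013739377
[ 0.09251145 -0.45112413 -3.43784025] [0.06647509 0.01993783 0.03628233]
```

Call:
drive_tool --targets '[{"tx": 0.0, "ty": 0.0, "tz": -0.05, "wx": 0.0, "wy": 0.0, "wz": 0.0, "claw": -1}, {"tx": 0.0, "ty": 0.0, "tz": -0.06, "wx": 0.0, "wy": 0.0, "wz": 0.0, "claw": -1}, {"tx": 0.0, "ty": 0.0, "tz": -0.06, "wx": 0.0, "wy": 0.0, "wz": 0.0, "claw": -1}, {"tx": 0.0, "ty": 0.0, "tz": -0.06, "wx": 0.0, "wy": 0.0, "wz": 0.0, "claw": -1}, {"tx": 0.0, "ty": 0.0, "tz": -0.06, "wx": 0.0, "wy": 0.0, "wz": 0.0, "claw": -1}, {"tx": 0.0, "ty": 0.0, "tz": -0.06, "wx": 0.0, "wy": 0.0, "wz": 0.0, "claw": -1}, {"tx": 0.0, "ty": 0.0, "tz": -0.04, "wx": 0.0, "wy": 0.0, "wz": 0.0, "claw": -1}, {"tx": 0.0, "ty": 0.0, "tz": 0.0, "wx": 0.0, "wy": 0.0, "wz": 0.0, "claw": -1}]'

```text
clock: 11.65
tool_pos: [0.5728, -0.02, 0.1465]
eef_rot: [0.072, 0.997, 0.0, -0.0]
contact_force: [-0.0, -0.5, -3.5]
opening: 0.13
finger_force: 30.0
```

```bash
python3 - <<'E'
from h import *
s=r.get_state();plan(*hang(0,0),7,s);print(s['contact_force'],s['moment'])
E
```

```text
pos [ 0.5728 -0.02    0.1465] tot t [ 0.001 -0.004 -0.119] w [-0.0001 -0.      0.    ] | per row [ 0.    -0.001 -0.017] [-0. -0.  0.] deg/row 0.001211211852857259
[-0.01041893 -0.51737928 -3.54858422] [-0.00681271  0.03602563 -0.00668769]
```

Call:
drive_tool --targets '[{"tx": 0.0, "ty": 0.0, "tz": -0.02, "wx": 0.0, "wy": 0.0, "wz": 0.0, "claw": -1}, {"tx": 0.0, "ty": 0.0, "tz": -0.02, "wx": 0.0, "wy": 0.0, "wz": 0.0, "claw": -1}, {"tx": 0.0, "ty": 0.0, "tz": -0.02, "wx": 0.0, "wy": 0.0, "wz": 0.0, "claw": -1}, {"tx": 0.0, "ty": 0.0, "tz": -0.02, "wx": 0.0, "wy": 0.0, "wz": 0.0, "claw": -1}, {"tx": 0.0, "ty": 0.0, "tz": -0.015, "wx": 0.0, "wy": 0.0, "wz": 0.0, "claw": -1}, {"tx": 0.0, "ty": 0.0, "tz": 0.0, "wx": 0.0, "wy": 0.0, "wz": 0.0, "claw": -1}, {"tx": 0.0, "ty": 0.0, "tz": 0.0, "wx": 0.0, "wy": 0.0, "wz": 0.0, "claw": -1}, {"tx": 0.0, "ty": 0.0, "tz": 0.0, "wx": 0.0, "wy": 0.0, "wz": 0.0, "claw": -1}]'

```text
clock: 12.45
tool_pos: [0.573, -0.02, 0.1438]
eef_rot: [0.072, 0.997, 0.0, 0.0]
contact_force: [-0.5, 0.2, -4.1]
opening: 0.135
finger_force: 30.0
```

Call:
drive_tool --targets '[{"tx": 0.0, "ty": 0.0, "tz": -0.015, "wx": 0.0, "wy": 0.0, "wz": 0.0, "claw": -1}, {"tx": 0.0, "ty": 0.0, "tz": -0.015, "wx": 0.0, "wy": 0.0, "wz": 0.0, "claw": -1}, {"tx": 0.0, "ty": 0.0, "tz": 0.0, "wx": 0.0, "wy": 0.0, "wz": 0.0, "claw": -1}, {"tx": 0.0, "ty": 0.0, "tz": 0.0, "wx": 0.0, "wy": 0.0, "wz": 0.0, "claw": -1}, {"tx": 0.0, "ty": 0.0, "tz": 0.0, "wx": 0.0, "wy": 0.0, "wz": 0.0, "claw": -1}, {"tx": 0.0, "ty": 0.0, "tz": 0.0, "wx": 0.0, "wy": 0.0, "wz": 0.0, "claw": -1}, {"tx": 0.0, "ty": 0.0, "tz": 0.0, "wx": 0.0, "wy": 0.0, "wz": 0.0, "claw": -1}, {"tx": 0.0, "ty": 0.0, "tz": 0.0, "wx": 0.0, "wy": 0.0, "wz": 0.0, "claw": -1}]'

```text
clock: 13.25
tool_pos: [0.5729, -0.02, 0.143]
eef_rot: [0.072, 0.997, 0.0, 0.0]
contact_force: [-0.9, 0.1, -0.6]
opening: 0.137
finger_force: 30.0
```

Call:
drive_tool --targets '[{"tx": 0.0, "ty": 0.0, "tz": -0.015, "wx": 0.0, "wy": 0.0, "wz": 0.0, "claw": -1}, {"tx": 0.0, "ty": 0.0, "tz": 0.0, "wx": 0.0, "wy": 0.0, "wz": 0.0, "claw": -1}, {"tx": 0.0, "ty": 0.0, "tz": 0.0, "wx": 0.0, "wy": 0.0, "wz": 0.0, "claw": -1}, {"tx": 0.0, "ty": 0.0, "tz": 0.0, "wx": 0.0, "wy": 0.0, "wz": 0.0, "claw": -0.7}, {"tx": 0.0, "ty": 0.0, "tz": 0.0, "wx": 0.0, "wy": 0.0, "wz": 0.0, "claw": -0.65}, {"tx": 0.0, "ty": 0.0, "tz": 0.0, "wx": 0.0, "wy": 0.0, "wz": 0.0, "claw": -0.5}, {"tx": 0.0, "ty": 0.0, "tz": 0.0, "wx": 0.0, "wy": 0.0, "wz": 0.0, "claw": -0.3}, {"tx": 0.0, "ty": 0.0, "tz": 0.0, "wx": 0.0, "wy": 0.0, "wz": 0.0, "claw": 0.0}]'

```text
clock: 14.05
tool_pos: [0.573, -0.02, 0.1425]
eef_rot: [0.072, 0.997, 0.0, 0.0]
contact_force: [0.5, -0.5, -0.5]
opening: 0.406
finger_force: 0.0
```

Call:
drive_tool --targets '[{"tx": 0.0, "ty": 0.0, "tz": 0.2, "wx": 0.0, "wy": 0.0, "wz": 0.0, "claw": 0.0}, {"tx": 0.0, "ty": 0.0, "tz": 0.4, "wx": 0.0, "wy": 0.0, "wz": 0.0, "claw": 0.0}, {"tx": 0.0, "ty": 0.0, "tz": 0.5, "wx": 0.0, "wy": 0.0, "wz": 0.0, "claw": 0.0}, {"tx": 0.0, "ty": 0.0, "tz": 0.5, "wx": 0.0, "wy": 0.0, "wz": 0.0, "claw": 0.0}, {"tx": 0.0, "ty": 0.0, "tz": 0.5, "wx": 0.0, "wy": 0.0, "wz": 0.0, "claw": 0.0}, {"tx": 0.0, "ty": 0.0, "tz": 0.4, "wx": 0.0, "wy": 0.0, "wz": 0.0, "claw": 0.0}, {"tx": 0.0, "ty": 0.0, "tz": 0.3, "wx": 0.0, "wy": 0.0, "wz": 0.0, "claw": 0.0}, {"tx": 0.0, "ty": 0.0, "tz": 0.0, "wx": 0.0, "wy": 0.0, "wz": 0.0, "claw": 0.0}]'

```text
clock: 14.85
tool_pos: [0.5737, -0.0199, 0.228]
eef_rot: [0.072, 0.997, 0.0, 0.002]
contact_force: [0.5, 0.3, -0.8]
opening: 0.501
finger_force: 0.0
```

```bash
cat >> h.py <<'E'
def doorangle(P):
    c=np.array([np.cos(CY),np.sin(CY),0]);l=np.array([-c[1],c[0],0]);R=np.stack([c,l,[0,0,1]],1)
    return ((P.reshape(-1,3)-O)@R)*1e3
E
python3 - <<'E'
from h import *
a=snap('wrist','w4');print(r.get_state()['tool_pos'],r.get_state()['contact_force'])
L=doorangle(fpts(a));L=L[~np.isnan(L).any(1)]
m=(L[:,2]>160)&(L[:,2]<180)&(L[:,0]<-15)&(L[:,0]>-200)&(abs(L[:,1])<60);q=L[m]
print(len(q),'z',np.percentile(q[:,2],[5,50,95]).round(1),'x',q[:,0].min(),q[:,0].max(),np.polyfit(q[:,0],q[:,1],1))
i=a['image'];b=snap('side','side4')['image']
cv2.imwrite('pics/c6.png',np.hstack([i[:,60:460],cv2.resize(b[140:240,290:390],(400,400),interpolation=cv2.INTER_CUBIC)]))
E
```

```text
[ 0.57319514 -0.02002438  0.227037  ] [ 0.66224562 -0.35709735  0.27676951]
3631 z [164.7 167.2 169.9] x -182.02941546295045 -29.17127875755162 [-0.00054801  0.07248073]
```

View pics/c6.png

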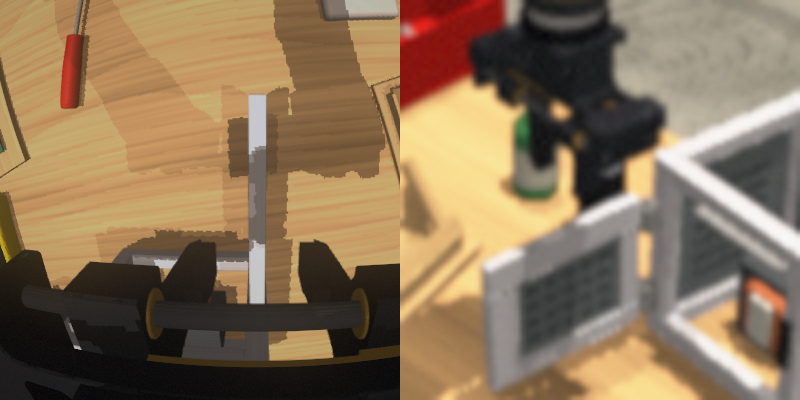

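The door hangs straight: its top edge is the strip at column 258 in the wrist crop, its angle is 0.03°, and the side crop shows both knuckles at the post. Now I'll close the fingers and push from the outer (left) face.

```bash
cat >> h.py <<'E'
def push(th,off,x=.145,z=.158):
    D=doorR(CY+np.pi+TH(th));return O+D@np.array([x,-off,0])+[0,0,z],toolR(D)
def path(a,b,off,n,dev=0):
    s=r.get_state();p0,R0=s['tool_pos'],Ro.from_quat(s['eef_rot']).as_matrix()
    for i in range(1,n+1):
        p,R=push(a+(b-a)*i/n,off)
        w=(Ro.from_matrix(R)*Ro.from_matrix(R0).inv()).as_rotvec()/TH(60)
        print((( p-p0)/.03).round(3),w.round(3));p0,R0=p,R
E
python3 - <<'E'
from h import *
p,R=push(0,.05);plan([p[0],p[1],.227],R,8)
E
```

```text
pos [ 0.5728 -0.0201  0.2264] tot t [-1.286  1.879  0.02 ] w [-0.0001  0.0001  0.0002] | per row [-0.161  0.235  0.003] [-0.  0.  0.] deg/row 0.0017385794910022782
```

Call:
drive_tool --targets '[{"tx": -0.18, "ty": 0.26, "tz": 0.0, "wx": 0.0, "wy": 0.0, "wz": 0.0, "claw": -0.3}, {"tx": -0.18, "ty": 0.27, "tz": 0.0, "wx": 0.0, "wy": 0.0, "wz": 0.0, "claw": -0.6}, {"tx": -0.18, "ty": 0.27, "tz": 0.0, "wx": 0.0, "wy": 0.0, "wz": 0.0, "claw": -1}, {"tx": -0.18, "ty": 0.27, "tz": 0.0, "wx": 0.0, "wy": 0.0, "wz": 0.0, "claw": -1}, {"tx": -0.18, "ty": 0.27, "tz": 0.0, "wx": 0.0, "wy": 0.0, "wz": 0.0, "claw": -1}, {"tx": -0.18, "ty": 0.27, "tz": 0.0, "wx": 0.0, "wy": 0.0, "wz": 0.0, "claw": -1}, {"tx": -0.18, "ty": 0.27, "tz": 0.0, "wx": 0.0, "wy": 0.0, "wz": 0.0, "claw": -1}, {"tx": 0.0, "ty": 0.0, "tz": 0.0, "wx": 0.0, "wy": 0.0, "wz": 0.0, "claw": -1}]' --force 10

```text
clock: 15.75
tool_pos: [0.5343, 0.0382, 0.2266]
eef_rot: [0.07, 0.998, 0.0, -0.0]
contact_force: [-0.7, 0.2, 0.4]
opening: 0.005
finger_force: 0.0
```

Call:
drive_tool --targets '[{"tx": 0.0, "ty": 0.0, "tz": -0.3, "wx": 0.0, "wy": 0.0, "wz": 0.0, "claw": -1}, {"tx": 0.0, "ty": 0.0, "tz": -0.4, "wx": 0.0, "wy": 0.0, "wz": 0.0, "claw": -1}, {"tx": 0.0, "ty": 0.0, "tz": -0.4, "wx": 0.0, "wy": 0.0, "wz": 0.0, "claw": -1}, {"tx": 0.0, "ty": 0.0, "tz": -0.4, "wx": 0.0, "wy": 0.0, "wz": 0.0, "claw": -1}, {"tx": 0.0, "ty": 0.0, "tz": -0.4, "wx": 0.0, "wy": 0.0, "wz": 0.0, "claw": -1}, {"tx": 0.0, "ty": 0.0, "tz": -0.38, "wx": 0.0, "wy": 0.0, "wz": 0.0, "claw": -1}, {"tx": 0.0, "ty": 0.0, "tz": 0.0, "wx": 0.0, "wy": 0.0, "wz": 0.0, "claw": -1}, {"tx": 0.0, "ty": 0.0, "tz": 0.0, "wx": 0.0, "wy": 0.0, "wz": 0.0, "claw": -1}]'

```text
clock: 16.55
tool_pos: [0.5351, 0.0365, 0.1578]
eef_rot: [0.071, 0.997, 0.0, -0.0]
contact_force: [-0.2, 0.0, 1.0]
opening: 0.003
finger_force: 0.0
```

```bash
python3 - <<'E'
from h import *
plan(*push(0,.0235),8);print(r.get_state()['contact_force'],r.get_state()['opening'])
path(0,90,.0235,12)
E
```

```text
pos [0.5351 0.0365 0.1578] tot t [-0.154 -0.881  0.007] w [-0.0001 -0.0002 -0.0001] | per row [-0.019 -0.11   0.001] [-0. -0. -0.] deg/row 0.0018091370727550272
[-0.24355566  0.03854807  1.04428941] 0.002851647538812793
[-0.306 -1.504  0.007] [-0.    -0.     0.125]
[-0.069 -0.637  0.   ] [0.    0.    0.125]
[ 0.015 -0.64   0.   ] [0.    0.    0.125]
[ 0.098 -0.633  0.   ] [0.    0.    0.125]
[ 0.18  -0.615  0.   ] [0.    0.    0.125]
[ 0.259 -0.586  0.   ] [0.    0.    0.125]
[ 0.333 -0.547  0.   ] [0.    0.    0.125]
[ 0.402 -0.499  0.   ] [0.    0.    0.125]
[ 0.463 -0.442  0.   ] [0.    0.    0.125]
[ 0.517 -0.378  0.   ] [0.    0.    0.125]
[ 0.562 -0.307  0.   ] [0.    0.    0.125]
[ 0.597 -0.231  0.   ] [0.    0.    0.125]
```

Call:
drive_tool --targets '[{"tx": -0.03, "ty": -0.15, "tz": 0.0, "wx": 0.0, "wy": 0.0, "wz": 0.0, "claw": -1}, {"tx": -0.03, "ty": -0.15, "tz": 0.0, "wx": 0.0, "wy": 0.0, "wz": 0.0, "claw": -1}, {"tx": -0.02, "ty": -0.12, "tz": 0.0, "wx": 0.0, "wy": 0.0, "wz": 0.0, "claw": -1}, {"tx": -0.02, "ty": -0.12, "tz": 0.0, "wx": 0.0, "wy": 0.0, "wz": 0.0, "claw": -1}, {"tx": -0.02, "ty": -0.1, "tz": 0.0, "wx": 0.0, "wy": 0.0, "wz": 0.0, "claw": -1}, {"tx": -0.01, "ty": -0.08, "tz": 0.0, "wx": 0.0, "wy": 0.0, "wz": 0.0, "claw": -1}, {"tx": -0.01, "ty": -0.08, "tz": 0.0, "wx": 0.0, "wy": 0.0, "wz": 0.0, "claw": -1}, {"tx": -0.01, "ty": -0.08, "tz": 0.0, "wx": 0.0, "wy": 0.0, "wz": 0.0, "claw": -1}]'

```text
clock: 17.35
tool_pos: [0.5306, 0.0099, 0.1581]
eef_rot: [0.071, 0.997, 0.0, 0.0]
contact_force: [-0.0, -0.1, -0.1]
opening: 0.007
finger_force: 0.0
```

Call:
drive_tool --targets '[{"tx": -0.038, "ty": -0.155, "tz": 0.0, "wx": 0.0, "wy": 0.0, "wz": 0.031, "claw": -1}, {"tx": -0.038, "ty": -0.155, "tz": 0.0, "wx": 0.0, "wy": 0.0, "wz": 0.031, "claw": -1}, {"tx": -0.038, "ty": -0.155, "tz": 0.0, "wx": 0.0, "wy": 0.0, "wz": 0.031, "claw": -1}, {"tx": -0.038, "ty": -0.155, "tz": 0.0, "wx": 0.0, "wy": 0.0, "wz": 0.031, "claw": -1}, {"tx": -0.017, "ty": -0.159, "tz": 0.0, "wx": 0.0, "wy": 0.0, "wz": 0.031, "claw": -1}, {"tx": -0.017, "ty": -0.159, "tz": 0.0, "wx": 0.0, "wy": 0.0, "wz": 0.031, "claw": -1}, {"tx": -0.017, "ty": -0.159, "tz": 0.0, "wx": 0.0, "wy": 0.0, "wz": 0.031, "claw": -1}, {"tx": -0.017, "ty": -0.159, "tz": 0.0, "wx": 0.0, "wy": 0.0, "wz": 0.031, "claw": -1}]'

```text
clock: 18.15
tool_pos: [0.524, -0.0282, 0.1581]
eef_rot: [-0.06, 0.998, 0.0, 0.0]
contact_force: [-0.3, 0.4, 0.0]
opening: 0.004
finger_force: 0.1
```

```bash
cat >> h.py <<'E'
def ang(name):
    s=vision.snapshot('side');np.savez('pics/'+name,**s);L=doorangle(pts(s));L=L[~np.isnan(L).any(1)]
    rr=np.hypot(L[:,0],L[:,1]);m=(L[:,2]>40)&(L[:,2]<135)&(rr>60)&(rr<178)&(L[:,0]<3)&(L[:,1]<20)
    th=np.degrees(np.arctan2(-L[m,1],-L[m,0]));h,e=np.histogram(th,60,(-5,100));k=h.argmax()
    q=abs(th-(e[k]+.9))<4;print('door angle',np.median(th[q]).round(1),q.sum(),m.sum())
E
python3 - <<'E'
from h import *
ang('s5');st=r.get_state();print(st['contact_force'],st['moment']);plan(*push(15,.0235),1)
E
```

```text
door angle 16.5 407 412
[-0.46063136 -0.81764744  0.14215571] [0.00694804 0.00141426 0.02474309]
pos [ 0.5238 -0.0294  0.158 ] tot t [0.003 0.055 0.001] w [ 0.0006 -0.0002 -0.0001] | per row [0.003 0.055 0.001] [ 0.0006 -0.0002 -0.0001] deg/row 0.039108032369908056
```

Call:
drive_tool --targets '[{"tx": 0.004, "ty": -0.16, "tz": 0.0, "wx": 0.0, "wy": 0.0, "wz": 0.031, "claw": -1}, {"tx": 0.004, "ty": -0.16, "tz": 0.0, "wx": 0.0, "wy": 0.0, "wz": 0.031, "claw": -1}, {"tx": 0.004, "ty": -0.16, "tz": 0.0, "wx": 0.0, "wy": 0.0, "wz": 0.031, "claw": -1}, {"tx": 0.004, "ty": -0.16, "tz": 0.0, "wx": 0.0, "wy": 0.0, "wz": 0.031, "claw": -1}, {"tx": 0.025, "ty": -0.158, "tz": 0.0, "wx": 0.0, "wy": 0.0, "wz": 0.031, "claw": -1}, {"tx": 0.025, "ty": -0.158, "tz": 0.0, "wx": 0.0, "wy": 0.0, "wz": 0.031, "claw": -1}, {"tx": 0.025, "ty": -0.158, "tz": 0.0, "wx": 0.0, "wy": 0.0, "wz": 0.031, "claw": -1}, {"tx": 0.025, "ty": -0.158, "tz": 0.0, "wx": 0.0, "wy": 0.0, "wz": 0.031, "claw": -1}]'

```text
clock: 19.0
tool_pos: [0.5275, -0.0662, 0.1581]
eef_rot: [-0.188, 0.982, 0.0, 0.0]
contact_force: [0.4, 0.6, 0.5]
opening: -0.0
finger_force: 0.1
```

Call:
drive_tool --targets '[{"tx": 0.045, "ty": -0.154, "tz": 0.0, "wx": 0.0, "wy": 0.0, "wz": 0.031, "claw": -1}, {"tx": 0.045, "ty": -0.154, "tz": 0.0, "wx": 0.0, "wy": 0.0, "wz": 0.031, "claw": -1}, {"tx": 0.045, "ty": -0.154, "tz": 0.0, "wx": 0.0, "wy": 0.0, "wz": 0.031, "claw": -1}, {"tx": 0.045, "ty": -0.154, "tz": 0.0, "wx": 0.0, "wy": 0.0, "wz": 0.031, "claw": -1}, {"tx": 0.065, "ty": -0.147, "tz": 0.0, "wx": 0.0, "wy": 0.0, "wz": 0.031, "claw": -1}, {"tx": 0.065, "ty": -0.147, "tz": 0.0, "wx": 0.0, "wy": 0.0, "wz": 0.031, "claw": -1}, {"tx": 0.065, "ty": -0.147, "tz": 0.0, "wx": 0.0, "wy": 0.0, "wz": 0.031, "claw": -1}, {"tx": 0.065, "ty": -0.147, "tz": 0.0, "wx": 0.0, "wy": 0.0, "wz": 0.031, "claw": -1}]'

```text
clock: 19.8
tool_pos: [0.5407, -0.1023, 0.158]
eef_rot: [-0.313, 0.95, 0.0, 0.0]
contact_force: [0.2, 0.5, -0.3]
opening: 0.002
finger_force: 0.1
```

```bash
python3 - <<'E'
from h import *
ang('s6');st=r.get_state();print(st['contact_force'],st['moment'],st['q'].round(2));plan(*push(45,.0235),1)
E
```

```text
door angle 46.6 52 52
[ 0.95512942  0.1161721  -0.074594  ] [ 0.01743742 -0.04085665  0.03348113] [ 0.43  0.77 -0.56  1.86  0.62  0.69  1.72]
pos [ 0.5409 -0.1034  0.1579] tot t [-0.018  0.048  0.003] w [0.0003 0.0002 0.0046] | per row [-0.018  0.048  0.003] [0.0003 0.0002 0.0046] deg/row 0.2793157998171853
```

Call:
drive_tool --targets '[{"tx": 0.083, "ty": -0.137, "tz": 0.0, "wx": 0.0, "wy": 0.0, "wz": 0.031, "claw": -1}, {"tx": 0.083, "ty": -0.137, "tz": 0.0, "wx": 0.0, "wy": 0.0, "wz": 0.031, "claw": -1}, {"tx": 0.083, "ty": -0.137, "tz": 0.0, "wx": 0.0, "wy": 0.0, "wz": 0.031, "claw": -1}, {"tx": 0.083, "ty": -0.137, "tz": 0.0, "wx": 0.0, "wy": 0.0, "wz": 0.031, "claw": -1}, {"tx": 0.1, "ty": -0.125, "tz": 0.0, "wx": 0.0, "wy": 0.0, "wz": 0.031, "claw": -1}, {"tx": 0.1, "ty": -0.125, "tz": 0.0, "wx": 0.0, "wy": 0.0, "wz": 0.031, "claw": -1}, {"tx": 0.1, "ty": -0.125, "tz": 0.0, "wx": 0.0, "wy": 0.0, "wz": 0.031, "claw": -1}, {"tx": 0.1, "ty": -0.125, "tz": 0.0, "wx": 0.0, "wy": 0.0, "wz": 0.031, "claw": -1}]'

```text
clock: 20.65
tool_pos: [0.5625, -0.1336, 0.158]
eef_rot: [-0.433, 0.901, 0.0, -0.0]
contact_force: [0.0, 0.4, -0.6]
opening: 0.007
finger_force: 0.1
```

Call:
drive_tool --targets '[{"tx": 0.1, "ty": -0.1, "tz": 0.0, "wx": 0.0, "wy": 0.0, "wz": 0.015, "claw": -1}, {"tx": 0.1, "ty": -0.1, "tz": 0.0, "wx": 0.0, "wy": 0.0, "wz": 0.015, "claw": -1}, {"tx": 0.1, "ty": -0.1, "tz": 0.0, "wx": 0.0, "wy": 0.0, "wz": 0.015, "claw": -1}, {"tx": 0.1, "ty": -0.09, "tz": 0.0, "wx": 0.0, "wy": 0.0, "wz": 0.015, "claw": -1}, {"tx": 0.1, "ty": -0.08, "tz": 0.0, "wx": 0.0, "wy": 0.0, "wz": 0.015, "claw": -1}, {"tx": 0.09, "ty": -0.07, "tz": 0.0, "wx": 0.0, "wy": 0.0, "wz": 0.015, "claw": -1}, {"tx": 0.08, "ty": -0.06, "tz": 0.0, "wx": 0.0, "wy": 0.0, "wz": 0.015, "claw": -1}, {"tx": 0.07, "ty": -0.05, "tz": 0.0, "wx": 0.0, "wy": 0.0, "wz": 0.015, "claw": -1}]'

```text
clock: 21.45
tool_pos: [0.5851, -0.153, 0.158]
eef_rot: [-0.489, 0.872, 0.0, 0.0]
contact_force: [0.1, -0.3, 0.8]
opening: 0.008
finger_force: 0.1
```

```bash
python3 - <<'E'
from h import *
ang('s7');st=r.get_state();print(st['contact_force'],st['moment'],st['q'].round(2));plan(*push(72,.0235),1);plan(*push(90,.0235),1)
E
```

```text
door angle 69.6 226 231
[ 1.96856267  0.20447666 -0.54550574] [0.04608911 0.03582892 0.00898336] [ 0.55  0.85 -0.68  1.69  0.68  0.85  2.16]
pos [ 0.5854 -0.1533  0.158 ] tot t [ 0.002 -0.01  -0.001] w [-0.0003  0.0004  0.0867] | per row [ 0.002 -0.01  -0.001] [-0.0003  0.0004  0.0867] deg/row 5.202029897341754
pos [ 0.5854 -0.1533  0.158 ] tot t [ 1.374e+00 -6.910e-01 -1.000e-03] w [-3.000e-04  4.000e-04  3.867e-01] | per row [ 1.374e+00 -6.910e-01 -1.000e-03] [-3.000e-04  4.000e-04  3.867e-01] deg/row 23.20196547767358
```

Call:
drive_tool --targets '[{"tx": 0.06, "ty": -0.038, "tz": 0.0, "wx": 0.0, "wy": 0.0, "wz": 0.0, "claw": -1}, {"tx": 0.06, "ty": -0.038, "tz": 0.0, "wx": 0.0, "wy": 0.0, "wz": 0.0, "claw": -1}, {"tx": 0.06, "ty": -0.038, "tz": 0.0, "wx": 0.0, "wy": 0.0, "wz": 0.0, "claw": -1}, {"tx": 0.06, "ty": -0.038, "tz": 0.0, "wx": 0.0, "wy": 0.0, "wz": 0.0, "claw": -1}, {"tx": 0.06, "ty": -0.036, "tz": 0.0, "wx": 0.0, "wy": 0.0, "wz": 0.0, "claw": -1}, {"tx": 0.06, "ty": -0.036, "tz": 0.0, "wx": 0.0, "wy": 0.0, "wz": 0.0, "claw": -1}, {"tx": 0.06, "ty": -0.036, "tz": 0.0, "wx": 0.0, "wy": 0.0, "wz": 0.0, "claw": -1}, {"tx": 0.06, "ty": -0.036, "tz": 0.0, "wx": 0.0, "wy": 0.0, "wz": 0.0, "claw": -1}]'

```text
clock: 22.3
tool_pos: [0.5994, -0.1619, 0.1581]
eef_rot: [-0.489, 0.872, 0.0, 0.0]
contact_force: [-0.0, 0.5, 0.3]
opening: 0.007
finger_force: 0.1
```

Call:
drive_tool --targets '[{"tx": 0.055, "ty": -0.03, "tz": 0.0, "wx": 0.0, "wy": 0.0, "wz": 0.0, "claw": -1}, {"tx": 0.055, "ty": -0.03, "tz": 0.0, "wx": 0.0, "wy": 0.0, "wz": 0.0, "claw": -1}, {"tx": 0.055, "ty": -0.03, "tz": 0.0, "wx": 0.0, "wy": 0.0, "wz": 0.0, "claw": -1}, {"tx": 0.055, "ty": -0.03, "tz": 0.0, "wx": 0.0, "wy": 0.0, "wz": 0.0, "claw": -1}, {"tx": 0.05, "ty": -0.025, "tz": 0.0, "wx": 0.0, "wy": 0.0, "wz": 0.0, "claw": -1}, {"tx": 0.05, "ty": -0.025, "tz": 0.0, "wx": 0.0, "wy": 0.0, "wz": 0.0, "claw": -1}, {"tx": 0.04, "ty": -0.02, "tz": 0.0, "wx": 0.0, "wy": 0.0, "wz": 0.0, "claw": -1}, {"tx": 0.03, "ty": -0.015, "tz": 0.0, "wx": 0.0, "wy": 0.0, "wz": 0.0, "claw": -1}]'

```text
clock: 23.1
tool_pos: [0.6111, -0.168, 0.158]
eef_rot: [-0.489, 0.872, 0.0, 0.0]
contact_force: [-0.7, -0.1, -0.5]
opening: 0.005
finger_force: 0.1
```

```bash
python3 - <<'E'
from h import *
ang('s8');st=r.get_state();print(st['contact_force'],st['moment'],st['q'].round(2));plan(*push(90,.0235),1)
E
```

```text
door angle 81.7 381 386
[-0.93382583  0.09464895  0.8358602 ] [ 0.16988311  0.08329869 -0.01044418] [ 0.55  0.89 -0.68  1.6   0.67  0.9   2.21]
pos [ 0.6112 -0.168   0.1581] tot t [ 0.515 -0.201 -0.002] w [-4.000e-04  1.000e-04  3.881e-01] | per row [ 0.515 -0.201 -0.002] [-4.000e-04  1.000e-04  3.881e-01] deg/row 23.288593040949255
```

Call:
drive_tool --targets '[{"tx": 0.04, "ty": -0.014, "tz": 0.0, "wx": 0.0, "wy": 0.0, "wz": 0.0, "claw": -1}, {"tx": 0.04, "ty": -0.014, "tz": 0.0, "wx": 0.0, "wy": 0.0, "wz": 0.0, "claw": -1}, {"tx": 0.04, "ty": -0.014, "tz": 0.0, "wx": 0.0, "wy": 0.0, "wz": 0.0, "claw": -1}, {"tx": 0.04, "ty": -0.014, "tz": 0.0, "wx": 0.0, "wy": 0.0, "wz": 0.0, "claw": -1}, {"tx": 0.03, "ty": -0.012, "tz": 0.0, "wx": 0.0, "wy": 0.0, "wz": 0.0, "claw": -1}, {"tx": 0.03, "ty": -0.01, "tz": 0.0, "wx": 0.0, "wy": 0.0, "wz": 0.0, "claw": -1}, {"tx": 0.03, "ty": -0.01, "tz": 0.0, "wx": 0.0, "wy": 0.0, "wz": 0.0, "claw": -1}, {"tx": 0.03, "ty": -0.01, "tz": 0.0, "wx": 0.0, "wy": 0.0, "wz": 0.0, "claw": -1}]'

```text
clock: 23.95
tool_pos: [0.6194, -0.1709, 0.158]
eef_rot: [-0.489, 0.872, 0.0, 0.0]
contact_force: [0.3, 0.8, 0.2]
opening: 0.002
finger_force: 0.1
```

Call:
drive_tool --targets '[{"tx": 0.02, "ty": -0.006, "tz": 0.0, "wx": 0.0, "wy": 0.0, "wz": 0.0, "claw": -1}, {"tx": 0.02, "ty": -0.006, "tz": 0.0, "wx": 0.0, "wy": 0.0, "wz": 0.0, "claw": -1}, {"tx": 0.02, "ty": -0.006, "tz": 0.0, "wx": 0.0, "wy": 0.0, "wz": 0.0, "claw": -1}, {"tx": 0.02, "ty": -0.006, "tz": 0.0, "wx": 0.0, "wy": 0.0, "wz": 0.0, "claw": -1}, {"tx": 0.02, "ty": -0.006, "tz": 0.0, "wx": 0.0, "wy": 0.0, "wz": 0.0, "claw": -1}, {"tx": 0.0, "ty": 0.0, "tz": 0.0, "wx": 0.0, "wy": 0.0, "wz": 0.0, "claw": -1}, {"tx": 0.0, "ty": 0.0, "tz": 0.0, "wx": 0.0, "wy": 0.0, "wz": 0.0, "claw": -1}, {"tx": 0.0, "ty": 0.0, "tz": 0.0, "wx": 0.0, "wy": 0.0, "wz": 0.0, "claw": -1}]'

```text
clock: 24.75
tool_pos: [0.6223, -0.1718, 0.1581]
eef_rot: [-0.489, 0.872, 0.0, 0.0]
contact_force: [-0.8, -0.4, 0.5]
opening: 0.007
finger_force: 0.1
```

```bash
python3 - <<'E'
from h import *
ang('s9');st=r.get_state();print(st['contact_force'],st['moment'],st['q'].round(2));plan(*push(90,.0235),1)
E
```

```text
door angle 86.6 443 451
[-0.42485791  0.75625092  0.73026804] [ 0.11465435  0.01659254 -0.00131723] [ 0.55  0.9  -0.68  1.56  0.67  0.92  2.23]
pos [ 0.6224 -0.1718  0.1581] tot t [ 0.143 -0.076 -0.003] w [-3.000e-04 -1.000e-04  3.881e-01] | per row [ 0.143 -0.076 -0.003] [-3.000e-04 -1.000e-04  3.881e-01] deg/row 23.28304748624336
```

Nearly shut; I'll continue in sub-millimetre steps until the force rises.

Call:
drive_tool --targets '[{"tx": 0.015, "ty": -0.002, "tz": 0.0, "wx": 0.0, "wy": 0.0, "wz": 0.0, "claw": -1}, {"tx": 0.015, "ty": -0.002, "tz": 0.0, "wx": 0.0, "wy": 0.0, "wz": 0.0, "claw": -1}, {"tx": 0.015, "ty": -0.002, "tz": 0.0, "wx": 0.0, "wy": 0.0, "wz": 0.0, "claw": -1}, {"tx": 0.015, "ty": -0.002, "tz": 0.0, "wx": 0.0, "wy": 0.0, "wz": 0.0, "claw": -1}, {"tx": 0.015, "ty": -0.002, "tz": 0.0, "wx": 0.0, "wy": 0.0, "wz": 0.0, "claw": -1}, {"tx": 0.0, "ty": 0.0, "tz": 0.0, "wx": 0.0, "wy": 0.0, "wz": 0.0, "claw": -1}, {"tx": 0.0, "ty": 0.0, "tz": 0.0, "wx": 0.0, "wy": 0.0, "wz": 0.0, "claw": -1}, {"tx": 0.0, "ty": 0.0, "tz": 0.0, "wx": 0.0, "wy": 0.0, "wz": 0.0, "claw": -1}]'

```text
clock: 25.6
tool_pos: [0.6246, -0.1721, 0.1581]
eef_rot: [-0.489, 0.872, 0.0, 0.0]
contact_force: [0.0, -0.7, -0.4]
opening: 0.007
finger_force: 0.1
```

```bash
python3 - <<'E'
from h import *
ang('s10');st=r.get_state();print(st['contact_force'],st['moment'],st['q'].round(2));plan(*push(90,.0235),1)
E
```

```text
door angle 87.5 447 455
[-0.35292924 -0.85767513  0.03682109] [0.06866564 0.07860359 0.00244632] [ 0.55  0.9  -0.68  1.55  0.67  0.93  2.23]
pos [ 0.6246 -0.1721  0.1581] tot t [ 0.068 -0.064 -0.002] w [-3.000e-04 -1.000e-04  3.881e-01] | per row [ 0.068 -0.064 -0.002] [-3.000e-04 -1.000e-04  3.881e-01] deg/row 23.2866366338473
```

Call:
drive_tool --targets '[{"tx": 0.015, "ty": -0.002, "tz": 0.0, "wx": 0.0, "wy": 0.0, "wz": 0.0, "claw": -1}, {"tx": 0.015, "ty": -0.002, "tz": 0.0, "wx": 0.0, "wy": 0.0, "wz": 0.0, "claw": -1}, {"tx": 0.015, "ty": -0.002, "tz": 0.0, "wx": 0.0, "wy": 0.0, "wz": 0.0, "claw": -1}, {"tx": 0.015, "ty": -0.002, "tz": 0.0, "wx": 0.0, "wy": 0.0, "wz": 0.0, "claw": -1}, {"tx": 0.015, "ty": -0.002, "tz": 0.0, "wx": 0.0, "wy": 0.0, "wz": 0.0, "claw": -1}, {"tx": 0.0, "ty": 0.0, "tz": 0.0, "wx": 0.0, "wy": 0.0, "wz": 0.0, "claw": -1}, {"tx": 0.0, "ty": 0.0, "tz": 0.0, "wx": 0.0, "wy": 0.0, "wz": 0.0, "claw": -1}, {"tx": 0.0, "ty": 0.0, "tz": 0.0, "wx": 0.0, "wy": 0.0, "wz": 0.0, "claw": -1}]'

```text
clock: 26.45
tool_pos: [0.6268, -0.1724, 0.1581]
eef_rot: [-0.489, 0.872, 0.0, 0.0]
contact_force: [-0.5, 0.5, 0.5]
opening: 0.009
finger_force: 0.1
```

```bash
python3 - <<'E'
from h import *
ang('s11');st=r.get_state();print(st['contact_force'],st['moment'])
E
```

```text
door angle 88.3 450 463
[ 0.38767304 -1.24598673  1.08335276] [ 0.06528286  0.06100508 -0.00896335]
```

Call:
drive_tool --targets '[{"tx": 0.015, "ty": -0.002, "tz": 0.0, "wx": 0.0, "wy": 0.0, "wz": 0.0, "claw": -1}, {"tx": 0.015, "ty": -0.002, "tz": 0.0, "wx": 0.0, "wy": 0.0, "wz": 0.0, "claw": -1}, {"tx": 0.015, "ty": -0.002, "tz": 0.0, "wx": 0.0, "wy": 0.0, "wz": 0.0, "claw": -1}, {"tx": 0.015, "ty": -0.002, "tz": 0.0, "wx": 0.0, "wy": 0.0, "wz": 0.0, "claw": -1}, {"tx": 0.0, "ty": 0.0, "tz": 0.0, "wx": 0.0, "wy": 0.0, "wz": 0.0, "claw": -1}, {"tx": 0.0, "ty": 0.0, "tz": 0.0, "wx": 0.0, "wy": 0.0, "wz": 0.0, "claw": -1}, {"tx": 0.0, "ty": 0.0, "tz": 0.0, "wx": 0.0, "wy": 0.0, "wz": 0.0, "claw": -1}, {"tx": 0.0, "ty": 0.0, "tz": 0.0, "wx": 0.0, "wy": 0.0, "wz": 0.0, "claw": -1}]'

```text
clock: 27.3
tool_pos: [0.6278, -0.1726, 0.1579]
eef_rot: [-0.489, 0.872, 0.001, -0.001]
contact_force: [-5.5, 0.4, 2.3]
opening: 0.008
finger_force: 2.7
```

```bash
python3 - <<'E'
from h import *
ang('s12');st=r.get_state();print(st['contact_force'],st['moment'])
for n in ('s11','s12'):
    L=doorangle(pts(dict(np.load(f'pics/{n}.npz'))));m=(L[:,1]<-152)&(L[:,1]>-176)&(L[:,2]>40)&(L[:,2]<140)&(abs(L[:,0])<25);print('stile x',np.median(L[m,0]),m.sum())
    m=(L[:,1]<-182)&(L[:,1]>-186)&(L[:,2]>40)&(L[:,2]<175)&(abs(L[:,0])<25);print('post x',np.percentile(L[m,0],[20,50,80]))
E
```

```text
door angle 88.5 458 465
[-5.12224033  0.68368124  1.93865622] [0.21516912 1.06160628 0.02722894]
stile x -6.449544667340559 112
post x [-5.09197345  3.0083213  10.44756694]
stile x -5.281156992639571 109
post x [-3.56481744  5.16691279 10.53271367]
```

The force rose to 5.5 N and the stile's outer face is at cage x ≈ -5.3 to -6.4 mm (expected -6), so the door is shut. I'll back off and rise.

Call:
drive_tool --targets '[{"tx": -0.03, "ty": 0.0, "tz": 0.0, "wx": 0.0, "wy": 0.0, "wz": 0.0, "claw": -1}, {"tx": -0.1, "ty": 0.014, "tz": 0.0, "wx": 0.0, "wy": 0.0, "wz": 0.0, "claw": -1}, {"tx": -0.3, "ty": 0.04, "tz": 0.0, "wx": 0.0, "wy": 0.0, "wz": 0.0, "claw": -1}, {"tx": -0.5, "ty": 0.07, "tz": 0.0, "wx": 0.0, "wy": 0.0, "wz": 0.0, "claw": -1}, {"tx": -0.6, "ty": 0.0, "tz": 0.2, "wx": 0.0, "wy": 0.0, "wz": 0.0, "claw": -1}, {"tx": -0.6, "ty": 0.0, "tz": 0.6, "wx": 0.0, "wy": 0.0, "wz": 0.0, "claw": -1}, {"tx": -0.4, "ty": 0.0, "tz": 0.6, "wx": 0.0, "wy": 0.0, "wz": 0.0, "claw": -1}, {"tx": 0.0, "ty": 0.0, "tz": 0.6, "wx": 0.0, "wy": 0.0, "wz": 0.0, "claw": -1}]'

```text
clock: 28.15
tool_pos: [0.5511, -0.1692, 0.2188]
eef_rot: [-0.489, 0.872, -0.0, -0.0]
contact_force: [0.3, -0.4, -0.5]
opening: 0.004
finger_force: 0.0
```

Call:
drive_tool --targets '[{"tx": -0.4, "ty": 0.0, "tz": 0.5, "wx": 0.0, "wy": 0.0, "wz": 0.0, "claw": -1}, {"tx": -0.4, "ty": 0.0, "tz": 0.4, "wx": 0.0, "wy": 0.0, "wz": 0.0, "claw": -1}, {"tx": -0.2, "ty": 0.0, "tz": 0.2, "wx": 0.0, "wy": 0.0, "wz": 0.0, "claw": -1}, {"tx": 0.0, "ty": 0.0, "tz": 0.0, "wx": 0.0, "wy": 0.0, "wz": 0.0, "claw": -1}, {"tx": 0.0, "ty": 0.0, "tz": 0.0, "wx": 0.0, "wy": 0.0, "wz": 0.0, "claw": -1}, {"tx": 0.0, "ty": 0.0, "tz": 0.0, "wx": 0.0, "wy": 0.0, "wz": 0.0, "claw": -1}, {"tx": 0.0, "ty": 0.0, "tz": 0.0, "wx": 0.0, "wy": 0.0, "wz": 0.0, "claw": -1}, {"tx": 0.0, "ty": 0.0, "tz": 0.0, "wx": 0.0, "wy": 0.0, "wz": 0.0, "claw": -1}]'

```text
clock: 28.95
tool_pos: [0.5229, -0.1687, 0.2506]
eef_rot: [-0.489, 0.872, 0.0, -0.0]
contact_force: [-0.1, -0.8, 0.1]
opening: 0.005
finger_force: 0.0
```

```bash
python3 - <<'E'
from h import *
ang('s13');s=dict(np.load('pics/s13.npz'));L=doorangle(pts(s))
m=(L[:,1]<-152)&(L[:,1]>-176)&(L[:,2]>40)&(L[:,2]<140)&(abs(L[:,0])<25);print('stile x',np.median(L[m,0]),m.sum())
cv2.imwrite('pics/c7.png',np.hstack([cv2.resize(s['image'][140:260,320:440],(500,500),interpolation=cv2.INTER_CUBIC),]))
E
```

```text
door angle 87.9 472 482
stile x -7.513954562618894 111
```

View pics/c7.png

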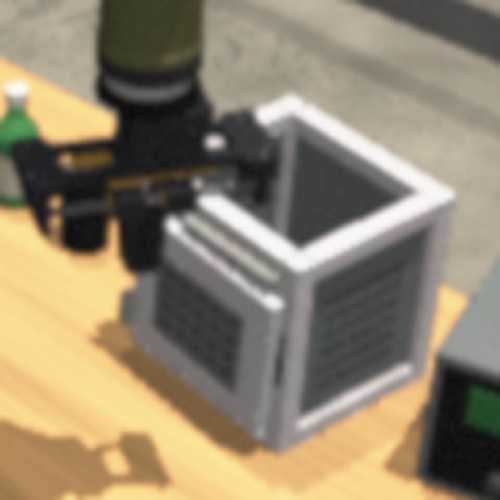

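The picture shows the door flush against the front, but the stile sprang back about 2 mm to x = -7.5 mm when I retreated. I'll nudge it home once more, with less force and a slow retreat.

Call:
drive_tool --targets '[{"tx": 0.1, "ty": 0.0, "tz": -0.5, "wx": 0.0, "wy": 0.0, "wz": 0.0, "claw": -1}, {"tx": 0.2, "ty": 0.0, "tz": -0.6, "wx": 0.0, "wy": 0.0, "wz": 0.0, "claw": -1}, {"tx": 0.3, "ty": 0.0, "tz": -0.6, "wx": 0.0, "wy": 0.0, "wz": 0.0, "claw": -1}, {"tx": 0.4, "ty": 0.0, "tz": -0.6, "wx": 0.0, "wy": 0.0, "wz": 0.0, "claw": -1}, {"tx": 0.4, "ty": 0.0, "tz": -0.5, "wx": 0.0, "wy": 0.0, "wz": 0.0, "claw": -1}, {"tx": 0.4, "ty": 0.02, "tz": -0.29, "wx": 0.0, "wy": 0.0, "wz": 0.0, "claw": -1}, {"tx": 0.4, "ty": 0.02, "tz": 0.0, "wx": 0.0, "wy": 0.0, "wz": 0.0, "claw": -1}, {"tx": 0.0, "ty": 0.0, "tz": 0.0, "wx": 0.0, "wy": 0.0, "wz": 0.0, "claw": -1}]'

```text
clock: 29.8
tool_pos: [0.5903, -0.1669, 0.1572]
eef_rot: [-0.489, 0.872, 0.001, 0.001]
contact_force: [-0.2, 0.6, 0.3]
opening: 0.009
finger_force: 0.0
```

Call:
drive_tool --targets '[{"tx": 0.25, "ty": -0.04, "tz": 0.0, "wx": 0.0, "wy": 0.0, "wz": 0.0, "claw": -1}, {"tx": 0.25, "ty": -0.04, "tz": 0.0, "wx": 0.0, "wy": 0.0, "wz": 0.0, "claw": -1}, {"tx": 0.2, "ty": -0.03, "tz": 0.0, "wx": 0.0, "wy": 0.0, "wz": 0.0, "claw": -1}, {"tx": 0.15, "ty": -0.02, "tz": 0.0, "wx": 0.0, "wy": 0.0, "wz": 0.0, "claw": -1}, {"tx": 0.1, "ty": -0.01, "tz": 0.0, "wx": 0.0, "wy": 0.0, "wz": 0.0, "claw": -1}, {"tx": 0.06, "ty": -0.01, "tz": 0.0, "wx": 0.0, "wy": 0.0, "wz": 0.0, "claw": -1}, {"tx": 0.03, "ty": 0.0, "tz": 0.0, "wx": 0.0, "wy": 0.0, "wz": 0.0, "claw": -1}, {"tx": 0.0, "ty": 0.0, "tz": 0.0, "wx": 0.0, "wy": 0.0, "wz": 0.0, "claw": -1}]'

```text
clock: 30.6
tool_pos: [0.6199, -0.1722, 0.1584]
eef_rot: [-0.489, 0.872, 0.0, 0.0]
contact_force: [-1.6, -0.4, -0.0]
opening: 0.007
finger_force: 0.0
```

```bash
cat >> h.py <<'E'
def stile():
    L=doorangle(pts(vision.snapshot('side')));m=(L[:,1]<-152)&(L[:,1]>-176)&(L[:,2]>40)&(L[:,2]<140)&(abs(L[:,0])<25);st=r.get_state()
    print('stile x',np.median(L[m,0]),L[m,0].mean(),m.sum(),st['tool_pos'],st['contact_force'],st['moment'])
E
python3 -c "
from h import *
stile()"
```

```text
stile x -7.70109145144102 -7.47601245561958 112 [ 0.61984275 -0.17219069  0.15836674] [0.03274647 0.09403936 0.87664082] [0.0899727  0.01890598 0.05414398]
```

Call:
drive_tool --targets '[{"tx": 0.06, "ty": 0.0, "tz": 0.0, "wx": 0.0, "wy": 0.0, "wz": 0.0, "claw": -1}, {"tx": 0.05, "ty": 0.0, "tz": 0.0, "wx": 0.0, "wy": 0.0, "wz": 0.0, "claw": -1}, {"tx": 0.04, "ty": 0.0, "tz": 0.0, "wx": 0.0, "wy": 0.0, "wz": 0.0, "claw": -1}, {"tx": 0.03, "ty": 0.0, "tz": 0.0, "wx": 0.0, "wy": 0.0, "wz": 0.0, "claw": -1}, {"tx": 0.02, "ty": 0.0, "tz": 0.0, "wx": 0.0, "wy": 0.0, "wz": 0.0, "claw": -1}, {"tx": 0.02, "ty": 0.0, "tz": 0.0, "wx": 0.0, "wy": 0.0, "wz": 0.0, "claw": -1}, {"tx": 0.02, "ty": 0.0, "tz": 0.0, "wx": 0.0, "wy": 0.0, "wz": 0.0, "claw": -1}, {"tx": 0.0, "ty": 0.0, "tz": 0.0, "wx": 0.0, "wy": 0.0, "wz": 0.0, "claw": -1}]'

```text
clock: 31.45
tool_pos: [0.6271, -0.1723, 0.1583]
eef_rot: [-0.489, 0.872, 0.0, -0.0]
contact_force: [-1.0, 0.3, 0.2]
opening: 0.004
finger_force: 0.1
```

```bash
python3 -c "
from h import *
stile()"
```

```text
stile x -5.621166391937037 -5.6115596679150075 104 [ 0.6271295  -0.17224114  0.15833983] [-0.23295867 -0.1252584  -0.96248732] [0.06054217 0.05429031 0.02467803]
```

Call:
drive_tool --targets '[{"tx": 0.01, "ty": 0.0, "tz": 0.0, "wx": 0.0, "wy": 0.0, "wz": 0.0, "claw": -1}, {"tx": 0.0, "ty": 0.0, "tz": 0.0, "wx": 0.0, "wy": 0.0, "wz": 0.0, "claw": -1}, {"tx": -0.005, "ty": 0.0, "tz": 0.0, "wx": 0.0, "wy": 0.0, "wz": 0.0, "claw": -1}, {"tx": -0.005, "ty": 0.0, "tz": 0.0, "wx": 0.0, "wy": 0.0, "wz": 0.0, "claw": -1}, {"tx": -0.005, "ty": 0.0, "tz": 0.0, "wx": 0.0, "wy": 0.0, "wz": 0.0, "claw": -1}, {"tx": -0.01, "ty": 0.0, "tz": 0.0, "wx": 0.0, "wy": 0.0, "wz": 0.0, "claw": -1}, {"tx": -0.01, "ty": 0.0, "tz": 0.0, "wx": 0.0, "wy": 0.0, "wz": 0.0, "claw": -1}, {"tx": -0.02, "ty": 0.0, "tz": 0.0, "wx": 0.0, "wy": 0.0, "wz": 0.0, "claw": -1}]'

```text
clock: 32.3
tool_pos: [0.6259, -0.1721, 0.1584]
eef_rot: [-0.489, 0.872, 0.0, 0.0]
contact_force: [0.6, 0.2, -0.2]
opening: 0.006
finger_force: 0.0
```

Call:
drive_tool --targets '[{"tx": -0.03, "ty": 0.0, "tz": 0.0, "wx": 0.0, "wy": 0.0, "wz": 0.0, "claw": -1}, {"tx": -0.1, "ty": 0.014, "tz": 0.0, "wx": 0.0, "wy": 0.0, "wz": 0.0, "claw": -1}, {"tx": -0.3, "ty": 0.04, "tz": 0.0, "wx": 0.0, "wy": 0.0, "wz": 0.0, "claw": -1}, {"tx": -0.5, "ty": 0.07, "tz": 0.0, "wx": 0.0, "wy": 0.0, "wz": 0.0, "claw": -1}, {"tx": -0.6, "ty": 0.0, "tz": 0.2, "wx": 0.0, "wy": 0.0, "wz": 0.0, "claw": -1}, {"tx": -0.6, "ty": 0.0, "tz": 0.6, "wx": 0.0, "wy": 0.0, "wz": 0.0, "claw": -1}, {"tx": -0.6, "ty": 0.0, "tz": 0.6, "wx": 0.0, "wy": 0.0, "wz": 0.0, "claw": -1}, {"tx": -0.3, "ty": 0.0, "tz": 0.6, "wx": 0.0, "wy": 0.0, "wz": 0.0, "claw": -1}]'

```text
clock: 33.1
tool_pos: [0.5323, -0.1686, 0.2188]
eef_rot: [-0.489, 0.872, 0.0, -0.001]
contact_force: [0.5, -0.7, -0.4]
opening: 0.007
finger_force: 0.0
```

Call:
drive_tool --targets '[{"tx": -0.4, "ty": 0.0, "tz": 0.5, "wx": 0.0, "wy": 0.0, "wz": 0.0, "claw": -1}, {"tx": -0.2, "ty": 0.0, "tz": 0.3, "wx": 0.0, "wy": 0.0, "wz": 0.0, "claw": -1}, {"tx": 0.0, "ty": 0.0, "tz": 0.0, "wx": 0.0, "wy": 0.0, "wz": 0.0, "claw": -1}, {"tx": 0.0, "ty": 0.0, "tz": 0.0, "wx": 0.0, "wy": 0.0, "wz": 0.0, "claw": -1}, {"tx": 0.0, "ty": 0.0, "tz": 0.0, "wx": 0.0, "wy": 0.0, "wz": 0.0, "claw": -1}, {"tx": 0.0, "ty": 0.0, "tz": 0.0, "wx": 0.0, "wy": 0.0, "wz": 0.0, "claw": -1}, {"tx": 0.0, "ty": 0.0, "tz": 0.0, "wx": 0.0, "wy": 0.0, "wz": 0.0, "claw": -1}, {"tx": 0.0, "ty": 0.0, "tz": 0.0, "wx": 0.0, "wy": 0.0, "wz": 0.0, "claw": -1}]'

```text
clock: 33.9
tool_pos: [0.517, -0.1684, 0.242]
eef_rot: [-0.489, 0.872, 0.0, -0.0]
contact_force: [0.3, 0.9, -0.1]
opening: 0.003
finger_force: 0.0
```

```bash
python3 -c "
from h import *
stile();stile()"
```

```text
stile x -6.869903885007691 -6.885655146814913 108 [ 0.51696816 -0.16837331  0.24209986] [0.37714171 0.55006257 0.39619325] [0.07104708 0.06650776 0.01642471]
stile x -6.752132225090997 -6.742221481829054 109 [ 0.51697604 -0.16840728  0.24221283] [0.6966105  0.52963961 1.44303515] [0.09542362 0.05386362 0.03175814]
```

```bash
python3 -c "
from plant import workorder
print(workorder.finish_job())"
```

```text
the job is handed in; nothing more can be done
None
```

The door is hung on both pins and swung shut to within about 1 mm of the pad by camera (it springs back slightly when released). The robot is clear of it, and the job was handed in at about 34 s.

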